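# Pin the knuckle into its clevis bracket

### The job

Fit the pivot joint together: stand the loose steel knuckle block on its foot between the two lugs of the clevis bracket so that its bore lines up with theirs, and let go. Take the long pivot pin from its wooden rest by the shank, push it nose first partway into the bore on the keeper side, let go of it there, take it again by its head and push it fully home, to the bottom of the bore. Then swing the keeper down into the groove of the pin until it lies level, and leave everything else on the bench where it is.

Things in the scene. Friction and masses are not known exactly. Their poses are not given: they have to be found in the camera images.
- bracket: Grey clevis bracket, fixed. Plate 120 x 180 x 12 mm, origin at the centre of its underside, z up, y along the bore, out towards the side where the pin enters. Two round-topped lugs 56 mm wide (x), tops 78 mm above the bench: near one y = 27 to 67 mm, far one y = -27 to -57 mm. Bolt heads at the corners, 23 mm above the bench. Bore axis level at x = 0, 50 mm above the bench.
- bore_mouth (a point): Centre of the open end of the 20 mm bore (19.6 mm in the near lug), on the near lug's outer face: bracket frame (0, 67, 50) mm, axes as the bracket's. The bore goes through the near lug, across the gap and ends blind in the far lug, 120 mm from this point.
- seat (a point): Centre of the floor of the 54 mm gap between the lugs, where the middle of the block's underside belongs: bracket frame (0, 0, 12) mm, axes as the bracket's. Two strips along y, 10 mm high, sloping inwards from 58 mm to 48 mm apart, lead the block to the middle.
- knuckle: Loose steel knuckle block, about 0.55 kg, standing on its flat foot: 44 mm wide in x (flat sides up to 38 mm height), 50 mm thick in y, round top 60 mm high. A 21 mm bore runs through along y, 38 mm above the underside. Origin at the centre of the underside, z up; either y end is alike. A big bench vice, 0.21 m high, stands to its left, x up to 0.48 m, y about 0.03 to 0.29 m.
- pin: Loose steel pin, about 0.28 kg, 167 mm long, lying level. Origin on its axis, 85 mm behind the nose; -y points to the nose. Shank 18 mm thick from y = -85 to 36 mm (first 7 mm taper from 9 mm), groove 11 mm thick, y = 36 to 46 mm, round head 26 mm thick, y = 46 to 82 mm. Balances near y = 9 mm. Home: nose on the bore's bottom, groove 1 to 11 mm outside the near lug.
- pin_nose (a point): Centre of the tip of the pin's nose: pin frame (0, -85, 0) mm.
- pin_head (a point): Middle of the pin's head: pin frame (0, 64, 0) mm. When the pin is left partway in the bore its head sags about 5 mm by its play; lift it level again, at the bore's height, or it will bind.
- pin_rest: Wooden rest, fixed: board 75 x 140 x 14 mm, origin at the centre of its underside, with two notched uprights (56 mm wide, 12 mm thick, 48 mm high) at y = -52 and +52 mm, 92 mm apart inside. The pin lies in the notches along y, axis 44 mm above the bench, its origin about 23 mm towards +y of the middle.
- keeper (a joint): Keeper hinge, rad. 0 = shut, level across the bore mouth, in the pin's groove. Starts open, 1.7 to 2.0 (stop at 2.1), swung up and back to the bracket's +x side. Stays where left; about 1 N at the tab moves it. Axis along the bore at bracket x = 26, z = 50 mm. A cranked bar 5 mm thick, 3.5 to 8.5 mm outside the near lug. It goes down fully only when the pin is home.
- keeper_tab (a point): Middle of the keeper's tab, a round peg 12 mm thick on the bar's free end, pointing along the bracket's +y and ending 28 mm outside the near lug. It moves on a 45 mm circle about the hinge: bracket (x, y, z) = (26 - 45.4 cos(q + 0.245), 85, 50 + 45.4 sin(q + 0.245)) mm, q the joint value; shut at (-18, 85, 61). Can be pushed with shut fingertips; the first touch may jolt the force reading.
- nail_tin: Bystander, leave alone: open grey tin of nails, 73 mm across, 61 mm high. Origin at the centre of its underside.
- white_pot: Bystander, leave alone: white screw-cap pot, 71 mm across, 85 mm high. Origin at the centre of its underside.
- screwdriver_orange: Bystander, leave alone: orange-handled screwdriver, 250 mm long, 28 mm high. Origin at the centre of its underside.
- spanner_19: Bystander, leave alone: steel spanner, 230 mm long, 10 mm high. Origin at the centre of its underside.
- bolt_m16: Bystander, leave alone: hex bolt standing on its head, 80 mm high. Origin at the centre of its underside.
- cold_chisel: Bystander, leave alone: cold chisel lying down, 165 mm long, 19 mm high. Origin at the centre of its underside.
Things that resemble listed ones, but are neither listed nor needed, are in the scene too. What is shaped like the knuckle but purple or turquoise is not meant.

How it is judged:
By the outcome, as a careful person would: the job done as asked, in the order asked, and still so for the second after the job is handed in, with the robot touching nothing.
It also fails if it takes over 72 s, if anything falls off the work surface, if the arm or the gripper's body presses on something with over 40 N, if the wrist force passes 120 N, or if a joint passes its speed limit or range.

### The arm

A 6-joint arm with a two-finger parallel gripper is mounted at the origin on a cart in front of the work surface, level with it; the furniture and walls round the work are solid. World frame = base frame: x ahead of the robot, y to its left, z up, the work surface at z = 0. Lengths are in m, angles in rad, forces in N, time in s.
With the tool pointing down it reaches from about 0.35 to 0.775 m from the base axis. Payload 5.5 kg.
Tool frame: the origin (TCP) lies midway between the tips of the shut fingers; the grasp point (between the pads) lies 19 mm behind it; z points along the fingers, y is the direction in which the jaws open and shut (so a half turn about z gives the same grasp; the last joint's range is limited). The gripper opens to 85 mm and grips with 20 to 120 N. Pads are 22 mm wide; open, the fingers measure 114 mm over their backs; the gripper's body (76 mm by 85 mm) begins 54 mm behind the grasp point. The pads swing forward as they close: fully open they stand 13 mm farther back than shut.
Start: joints at [-1.439, 0.313, 0.046, 1.304, 0, 1.431], TCP at [0.154, -0.554, 0.21] pointing down, gripper open.
Joint ranges: [-2.76, 2.76], [-0.86, 1.69], [-1.03, 1.26], [-2.2, 2.34], [-1.47, 1.5], [-3.14, 3.14]. Speed limits (rad/s): [2.57, 2.57, 3.14, 3.14, 3.14, 3.14].

### API

Orientations are given as a unit quaternion [w, x, y, z].
In Python, from cell import env gives the robot as it stands.
- The arm moves only by the tool apply_moves, never from a script. Its argument "increments" is a list of rows, each an object of numbers: "jaw": the closure, from -1 (fully open) to 1 (shut); "x", "y", "z": the shift along the tool's x, y, z in units of 50 mm (1.0 is 50 mm); "ax", "ay", "az": the turn, a rotation vector about the tool's x, y, z in rad. In form: [{"jaw": .., "x": .., "y": .., "z": .., "ax": .., "ay": .., "az": ..}, ...]. A call has 1 to 10 rows; each row shifts and turns the commanded pose from where the row before left it, along the tool's axes as they then stand; what a row does not reach is not made up. A row lasts 1/10 s, in which the tool goes at most 50 mm and 8.59 degrees, less where a joint would pass 70% of its speed; a pose out of reach is approached as far as the arm can. A call is refused whole if a number of a shift passes 1 or a number of a turn 0.15, either way. A call with a gripper value outside its range is refused whole. The fingers move at their own pace and stop on an object; "squeeze" is the grip in N (left out, the last holds). Time passes only in rows, so rows that do not move let the fingers close. It gives the time, the measured TCP pose, the force and the opening at its end, in the units of the state.
- env.observe(): the state, without advancing time (a new reading comes with each control period).
- env.camera(name): name is "scene" or "top" or "wrist"; returns the picture (480x640x3 uint8, red, green, blue); there is no depth.
- env.get_calibration(name): a dict with "mtx" (3x3 intrinsics, pixels), "rvec" (rotation vector, rad) and "tvec" (3), from world to camera coordinates, as OpenCV has them. Camera axes: x right, y down, z forward; pixel columns grow to the right and rows downward; lengths in m; the calibration is good to about 2 mm. The wrist camera is an equidistant fisheye: a pixel r from the principal point sees the ray r / f radians off the axis. A picture is of the moment at which its call begins: read the wrist's pose just before it. get_calibration takes no time and is no camera call; for the wrist camera it gives the pose at the moment of the call.
- env.close_job(): hands the job in, once; it reports no verdict.
Trained networks look in the newest picture that a camera, given by its name, has taken for a name from the list of things; names that differ only in an ending like _2 or _b are one class to them, and where a whole thing is asked for, a point or a joint stands for the part that bears it (a point fixed in the world has none). Each returns a list of dicts, best first, with "conf" (0 to 1); they miss things now and then, are a little off and sometimes report something else, mostly with a low value. They report only what shows in the picture. A call takes as long as a camera call. They do not tell look-alikes from the thing itself.
- env.look_for(camera, thing): "pixel" ([column, row] in pixels, amid what is visible of it).
- env.spot_point(camera, thing): "pixel" ([column, row] in pixels: a listed point, or the origin of a listed thing).
The state is a dict: "t": time; "joint_pos": joint angles; "dq": joint speeds; "joint_torque": joint torques, N m; "tool_pos": TCP position; "eef_rot": TCP orientation; "wrist_force": force on the tool from outside, world axes, zero at the start; "torque": the same for the moment, N m; "gripper_width": finger opening in m.
Only numpy, scipy, OpenCV 4.12 (cv2) and the standard library are available. Lean on these libraries where they do the work, as an engineer would, in place of code of your own. Each camera call takes 0.05 s, during which the arm holds its last target. There are 200 camera calls.

## Working session

There is one attempt and no reset: what is moved stays moved. The work goes in short steps, Python scripts to look and compute and a tool call to move; the robot and the scene stay as the last step left them, time stands still between calls to the robot, and variables do not carry over. Pictures are saved under pics/ and viewed, about 8 in all and at most 12, crops included, and the job is handed in when it is done.

Besides the shell and the picture viewer there is one more tool, called after ">>>" as name(argument=value, ...) on one line, values as JSON. apply_moves: Moves the arm, as the interface text tells. Its arguments: {"type":"object","properties":{"increments":{"type":"array"},"squeeze":{"type":"number"}},"required":["increments"]}

```bash
mkdir -p pics; ls
cat > h.py <<'E'
import numpy as np, cv2
from cell import env
from scipy.spatial.transform import Rotation as R
def pic(c,n=None):
    im=env.camera(c)
    if n: cv2.imwrite(f'pics/{n}.png',im[:,:,::-1])
    return im
def ray(c,px,cal=None):
    k=cal or env.get_calibration(c); M=np.array(k['mtx']);Rm=cv2.Rodrigues(np.array(k['rvec'],float))[0];t=np.array(k['tvec'],float).ravel()
    u=np.array([(px[0]-M[0,2])/M[0,0],(px[1]-M[1,2])/M[1,1]])
    if c=='wrist':
        r=np.hypot(*u); d=np.r_[u/max(r,1e-9)*np.sin(r),np.cos(r)]
    else: d=np.r_[u,1]
    d=d/np.linalg.norm(d)
    return -Rm.T@t, Rm.T@d
def atz(c,px,z,cal=None):
    o,d=ray(c,px,cal); return o+d*(z-o[2])/d[2]
def proj(c,P,cal=None):
    k=cal or env.get_calibration(c); M=np.array(k['mtx']);Rm=cv2.Rodrigues(np.array(k['rvec'],float))[0]
    p=Rm@np.array(P,float)+np.array(k['tvec'],float).ravel()
    if c=='wrist':
        r=np.hypot(p[0],p[1]);th=np.arctan2(r,p[2]);u=p[:2]/max(r,1e-9)*th
    else: u=p[:2]/p[2]
    return u*[M[0,0],M[1,1]]+[M[0,2],M[1,2]]
E
python3 - <<'E'
from h import *
np.set_printoptions(precision=4,suppress=True)
a=pic('top','top');b=pic('scene','scene')
for c in ('top','scene'):
    print(c,ray(c,(320,240)))
    for n in ['bracket','bore_mouth','seat','knuckle','pin','pin_nose','pin_head','pin_rest','keeper_tab','nail_tin','white_pot','screwdriver_orange','spanner_19','bolt_m16','cold_chisel']:
        z={'bore_mouth':.05,'seat':.012,'pin':.044,'pin_nose':.044,'pin_head':.044}.get(n,0)
        for r in env.spot_point(c,n)[:4]: print(n,np.round(r['pixel']),round(r['conf'],2),atz(c,r['pixel'],z)[:2])
print(env.observe())
E
```

```text
pics
top (array([ 0.3552, -0.0246,  1.4351]), array([ 0.1105, -0.0145, -0.9938]))
bracket [404. 224.] 0.72 [ 0.5615 -0.2537]
bore_mouth [380. 222.] 0.78 [ 0.5559 -0.1897]
seat [408. 221.] 0.84 [ 0.5661 -0.2622]
seat [260. 164.] 0.49 [0.7001 0.11  ]
knuckle [322. 260.] 0.88 [ 0.4649 -0.0525]
knuckle [359. 324.] 0.71 [ 0.3102 -0.1466]
pin [190. 222.] 0.98 [0.545  0.2697]
pin_nose [224. 222.] 0.87 [0.5471 0.1884]
pin_head [157. 222.] 0.91 [0.542  0.3479]
pin_rest [201. 226.] 0.74 [0.541 0.251]
keeper_tab [370. 205.] 0.54 [ 0.6077 -0.1691]
keeper_tab [482. 203.] 0.51 [ 0.6208 -0.4511]
keeper_tab [258. 168.] 0.25 [0.6931 0.1151]
white_pot [259. 168.] 0.67 [0.6941 0.1141]
screwdriver_orange [418. 292.] 0.7 [ 0.3931 -0.292 ]
spanner_19 [498. 258.] 0.84 [ 0.4816 -0.4918]
bolt_m16 [480. 203.] 0.65 [ 0.6194 -0.4463]
cold_chisel [135. 223.] 0.74 [0.5448 0.4149]
scene (array([-0.1252,  0.9309,  0.6224]), array([ 0.4962, -0.7529, -0.4323]))
bracket [342. 231.] 0.62 [ 0.5607 -0.2493]
seat [340. 224.] 0.88 [ 0.5817 -0.2726]
knuckle [285. 270.] 0.82 [0.5705 0.0644]
knuckle [396. 259.] 0.44 [ 0.3199 
[... 421 characters left out ...]
19 ]
spanner_19 [339. 229.] 0.45 [ 0.58   -0.2586]
spanner_19 [391. 210.] 0.41 [ 0.4952 -0.5059]
bolt_m16 [356. 212.] 0.43 [ 0.6054 -0.4301]
bolt_m16 [241. 267.] 0.27 [0.6948 0.1145]
cold_chisel [197. 340.] 0.88 [0.5509 0.4221]
{'t': 1.6, 'joint_pos': array([-1.4386,  0.3132,  0.0461,  1.3036,  0.    ,  1.4312]), 'dq': array([ 0.0011, -0.0007,  0.0011,  0.0011,  0.0019,  0.0004]), 'joint_torque': array([ -0.0035, -48.0454,  29.8806,   0.0003,  -0.0003,   0.    ]), 'tool_pos': array([ 0.1544, -0.5539,  0.2099]), 'eef_rot': array([0.0001, 0.9908, 0.1355, 0.    ]), 'wrist_force': array([0.0975, 0.2274, 0.5272]), 'torque': array([ 0.0057, -0.0027,  0.0426]), 'gripper_width': 0.08559515083460136}
```

View pics/top.png

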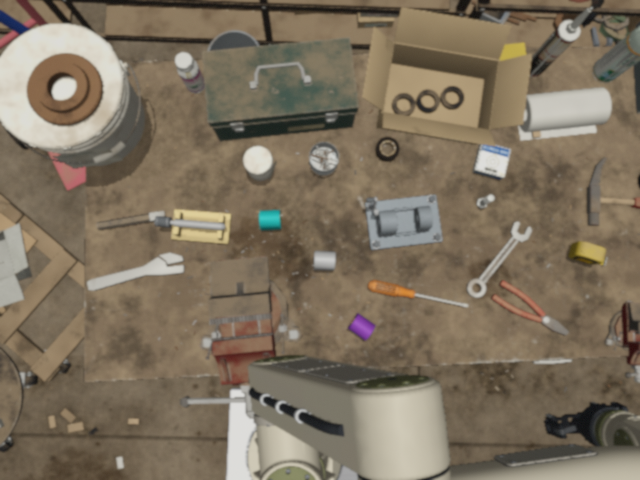

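View pics/scene.png

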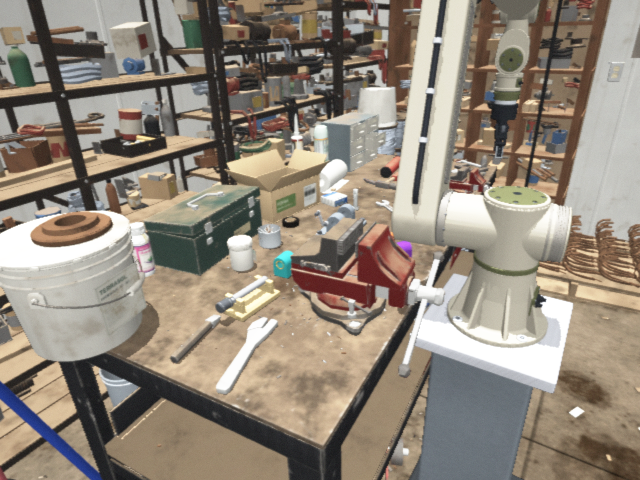

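Top view: the steel-grey block stands at (324,261), purple look-alike at (361,326) and turquoise one at (270,220). I choose the grey one, right of the vice. The bracket is at (404,222), keeper up at (370,205). The pin is at (190,222) with its head to the left, and the chisel lies just behind it. The scene view shows the turquoise block and the pin on its rest; the vice hides the grey block. I'll move over the work to check from near.

>>> apply_moves(increments=[{"jaw":-1,"x":0.73,"y":-0.5,"z":-0.15},{"x":0.73,"y":-0.5,"z":-0.15},{"x":0.73,"y":-0.5,"z":-0.15},{"x":0.73,"y":-0.5,"z":-0.15},{"x":0.73,"y":-0.5,"z":-0.15},{"x":0.73,"y":-0.5,"z":-0.15},{"x":0.73,"y":-0.5,"z":-0.15},{"x":0.73,"y":-0.5,"z":-0.15},{"x":0.73,"y":-0.5,"z":-0.15},{"x":0.73,"y":-0.5,"z":-0.15}])

```text
invalid input at $.increments[0]: expected keys jaw, x, y, z, ax, ay, az
```

>>> apply_moves(increments=[{"x":0.73,"y":-0.5,"z":-0.15},{"x":0.73,"y":-0.5,"z":-0.15},{"az":-0.15},{"az":-0.15},{"az":-0.15},{"az":-0.15},{"az":-0.15},{"az":-0.15},{"az":-0.15},{"az":-0.15}])

```text
invalid input at $.increments[0]: expected keys jaw, x, y, z, ax, ay, az
```

Run:
```python
from h import *
np.set_printoptions(precision=4,suppress=True)
o=env.observe();print(o['t'],o['tool_pos'],o['eef_rot'],o['joint_pos'])
cal=env.get_calibration('wrist');pic('wrist','w1');print(cal['mtx'])
for n in ['bracket','bore_mouth','seat','knuckle','keeper_tab']:
    z={'bore_mouth':.05,'seat':.012}.get(n,0)
    for r in env.spot_point('wrist',n)[:3]: print(n,np.round(r['pixel']),round(r['conf'],2),atz('wrist',r['pixel'],z,cal)[:2])
```

```text
1.6 [ 0.1544 -0.5539  0.2099] [0.0001 0.9908 0.1355 0.    ] [-1.4386  0.3132  0.0461  1.3036  0.      1.4312]
[[371.6483   0.     323.0245]
 [  0.     371.6483 240.8872]
 [  0.       0.       1.    ]]
knuckle [41. 11.] 0.66 [ 0.3058 -0.1537]
```

View pics/w1.png

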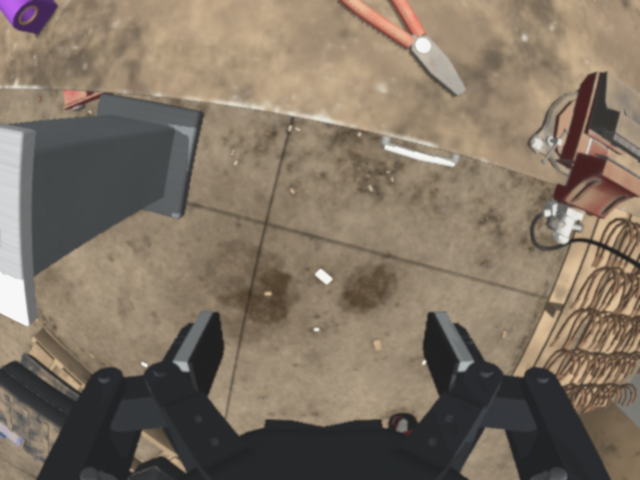

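The move was refused because every key is needed, so this view is from the start pose: floor, cart at the left, purple block at (25,12). I'll send it again with full rows.

>>> apply_moves(increments=[{"jaw":-1,"x":0.73,"y":-0.5,"z":-0.15,"ax":0,"ay":0,"az":0},{"jaw":-1,"x":0.73,"y":-0.5,"z":-0.15,"ax":0,"ay":0,"az":0},{"jaw":-1,"x":0.73,"y":-0.5,"z":-0.15,"ax":0,"ay":0,"az":0},{"jaw":-1,"x":0.73,"y":-0.5,"z":-0.15,"ax":0,"ay":0,"az":0},{"jaw":-1,"x":0.73,"y":-0.5,"z":-0.15,"ax":0,"ay":0,"az":0},{"jaw":-1,"x":0.73,"y":-0.5,"z":-0.15,"ax":0,"ay":0,"az":0},{"jaw":-1,"x":0.73,"y":-0.5,"z":-0.15,"ax":0,"ay":0,"az":0},{"jaw":-1,"x":0.73,"y":-0.5,"z":-0.15,"ax":0,"ay":0,"az":0},{"jaw":-1,"x":0.73,"y":-0.5,"z":-0.15,"ax":0,"ay":0,"az":0},{"jaw":-1,"x":0.73,"y":-0.5,"z":-0.15,"ax":0,"ay":0,"az":0}])

```text
t: 2.9
tool_pos: [0.4398, -0.2136, 0.2855]
eef_rot: [0.0, 0.991, 0.135, 0.0]
wrist_force: [-0.1, 0.2, 0.5]
gripper_width: 0.0857
```

>>> apply_moves(increments=[{"jaw":-1,"x":0.73,"y":-0.5,"z":-0.15,"ax":0,"ay":0,"az":0},{"jaw":-1,"x":0,"y":0,"z":0,"ax":0,"ay":0,"az":-0.15},{"jaw":-1,"x":0,"y":0,"z":0,"ax":0,"ay":0,"az":-0.15},{"jaw":-1,"x":0,"y":0,"z":0,"ax":0,"ay":0,"az":-0.15},{"jaw":-1,"x":0,"y":0,"z":0,"ax":0,"ay":0,"az":-0.15},{"jaw":-1,"x":0,"y":0,"z":0,"ax":0,"ay":0,"az":-0.15},{"jaw":-1,"x":0,"y":0,"z":0,"ax":0,"ay":0,"az":-0.15},{"jaw":-1,"x":0,"y":0,"z":0,"ax":0,"ay":0,"az":-0.15},{"jaw":-1,"x":0,"y":0,"z":0,"ax":0,"ay":0,"az":-0.15},{"jaw":-1,"x":0,"y":0,"z":0,"ax":0,"ay":0,"az":-0.1}])

```text
t: 3.9
tool_pos: [0.4673, -0.1812, 0.2925]
eef_rot: [0.0, 0.705, 0.709, -0.0]
wrist_force: [-0.1, -0.1, 0.9]
gripper_width: 0.0852
```

Run:
```python
from h import *
np.set_printoptions(precision=4,suppress=True)
o=env.observe();print(o['t'],o['tool_pos'],o['eef_rot'],o['joint_pos'])
cal=env.get_calibration('wrist');pic('wrist','w2');print(ray('wrist',(323,241),cal))
for n in ['bracket','bore_mouth','seat','knuckle','keeper_tab']:
    z={'bore_mouth':.05,'seat':.012}.get(n,0)
    for r in env.spot_point('wrist',n)[:3]: print(n,np.round(r['pixel']),round(r['conf'],2),atz('wrist',r['pixel'],z,cal)[:2])
```

```text
3.9 [ 0.4673 -0.1812  0.2925] [ 0.0001  0.7049  0.7093 -0.    ] [-0.5302  0.1579  0.0455  1.4582 -0.0001  1.0343]
(array([ 0.4669, -0.0978,  0.4569]), array([ 0.0028, -0.3262, -0.9453]))
bracket [400. 241.] 0.74 [ 0.5693 -0.2549]
bore_mouth [406. 200.] 0.75 [ 0.5624 -0.188 ]
seat [398. 242.] 0.81 [ 0.5641 -0.252 ]
knuckle [198. 162.] 0.89 [ 0.3091 -0.1494]
knuckle [318.  85.] 0.84 [ 0.4609 -0.0581]
keeper_tab [453. 186.] 0.62 [ 0.6367 -0.1792]
```

View pics/w2.png

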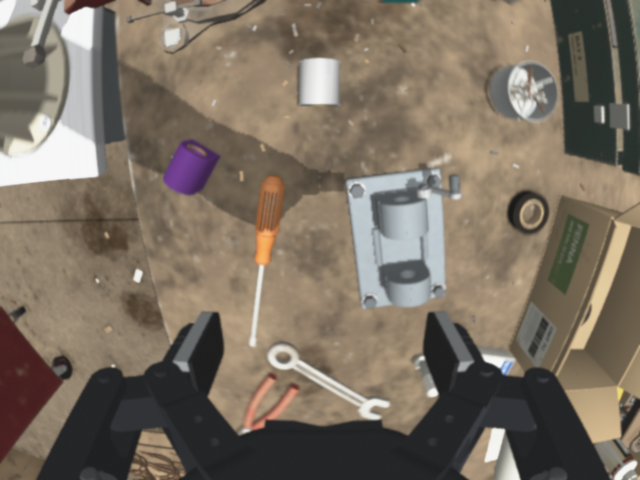

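Wrist view: image up is +y and right is +x. The steel block is at (319,82), purple at (191,167), turquoise just cut off at the top. The bracket is at (400,240) with its keeper up at (452,187). I'll zoom on bracket and block.

Run:
```python
from h import *
im=cv2.imread('pics/w2.png')
a=cv2.resize(im[155:315,335:475],None,fx=3.7,fy=3.7,interpolation=cv2.INTER_CUBIC)
b=cv2.resize(im[45:115,285:352],None,fx=4,fy=4,interpolation=cv2.INTER_CUBIC)
c=np.zeros((592,800,3),np.uint8);c[:a.shape[0],:a.shape[1]]=a;c[:280,520:788]=b
cv2.imwrite('pics/z1.png',c)
cal=env.get_calibration('wrist')
for p in [(358,190),(434,177),(369,301),(437,291)]: print(atz('wrist',p,.022,cal))
```

```text
[ 0.50957374 -0.18363191  0.022     ]
[ 0.60269184 -0.16595459  0.022     ]
[ 0.52875717 -0.33246867  0.022     ]
[ 0.62170897 -0.31974813  0.022     ]
```

View pics/z1.png

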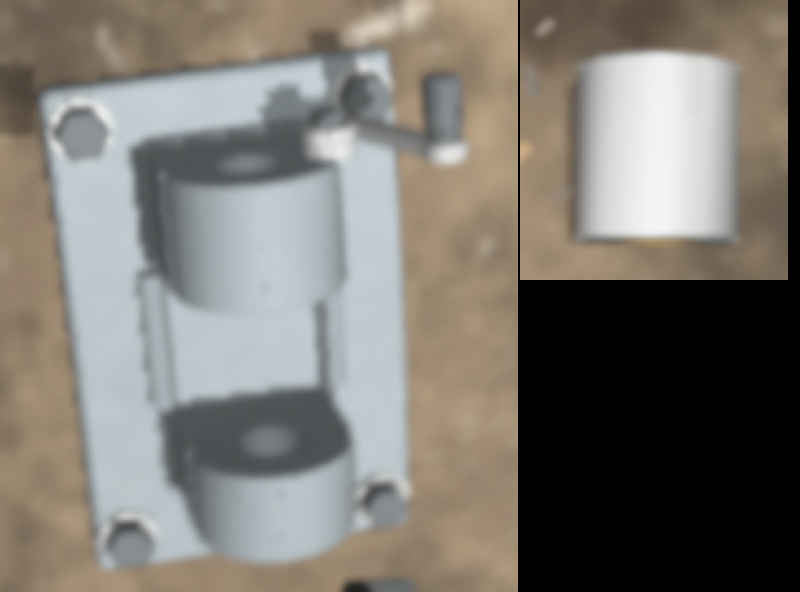

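Run:
```python
from h import *
np.set_printoptions(precision=4,suppress=True)
from scipy.optimize import least_squares
cal=env.get_calibration('wrist')
f=lambda p:(p[0]/3.7+335,p[1]/3.7+155)
img=[f(p) for p in [(42,92),(385,52),(408,522),(103,568),(80,133),(366,97),(384,501),(130,541)]]
P=[(-60,90,12),(60,90,12),(60,-90,12),(-60,-90,12)]
W=[atz('wrist',p,.012,cal) for p in img[:4]]
print(np.array(W))
for a,b in [(0,1),(1,2),(2,3),(3,0)]: print(np.linalg.norm(W[a]-W[b]))
def pose(v,p):
    c,s=np.cos(v[2]),np.sin(v[2]);p=np.array(p)/1000
    return [v[0]+c*p[0]-s*p[1],v[1]+s*p[0]+c*p[1],p[2]]
r=least_squares(lambda v:np.concatenate([proj('wrist',pose(v,P[i]),cal)-img[i] for i in range(4)]),[.566,-.25,.1]);print(r.x,r.fun)
v=r.x;print('mouth',pose(v,(0,67,50)),proj('wrist',pose(v,(0,67,50)),cal)*1-[335,155],'seat',pose(v,(0,0,12)))
# knuckle: corners at z .038.. use top ridge ends & sides
g=lambda p:((p[0]-520)/4+285,p[1]/4+45)
for p,z in [((658,50),.06),((658,240),.06),((577,236),.038),((738,236),.038),((580,62),.045),((738,62),.045)]: print(p,atz('wrist',g(p),z,cal))
def kp(v):
    pts=[(0,25,60),(0,-25,60),(-22,-25,38),(22,-25,38),(-22,25,38),(22,25,38)]
    return [proj('wrist',pose(v,q),cal) for q in pts]
ob=[g(p) for p in [(658,50),(658,240),(577,240),(739,240),(579,66),(739,64)]]
r=least_squares(lambda v:(np.array(kp(v))-np.array(ob)).ravel(),[.46,-.055,0]);print('kn',r.x,r.fun)
```

```text
[[ 0.4961 -0.1731  0.012 ]
 [ 0.6118 -0.1573  0.012 ]
 [ 0.6387 -0.3333  0.012 ]
 [ 0.5222 -0.3495  0.012 ]]
0.11678740801220325
0.17805755033828014
0.11760392199616539
0.17830731373475842
[ 0.5674 -0.2535  0.1455] [-0.9829  0.0505  1.453  -1.117   0.6503  0.3528 -0.915   1.1331]
mouth [np.float64(0.557636434754977), np.float64(-0.1872448507895284), np.float64(0.05)] [67.104  43.4053] seat [np.float64(0.5673528555735647), np.float64(-0.25353656344259023), np.float64(0.012)]
(658, 50) [ 0.4644 -0.0332  0.06  ]
(658, 240) [ 0.4643 -0.0844  0.06  ]
(577, 236) [ 0.4418 -0.0823  0.038 ]
(738, 236) [ 0.4862 -0.0825  0.038 ]
(580, 62) [ 0.4433 -0.0338  0.045 ]
(738, 62) [ 0.4859 -0.034   0.045 ]
kn [ 0.4643 -0.0587 -0.0033] [-0.0068  0.4927 -0.0547 -0.6942  0.4371  0.14   -0.202   0.1105 -0.1369
 -0.2394 -0.0383  0.2105]
```

>>> apply_moves(increments=[{"jaw":-1,"x":0.82,"y":-0.02,"z":0.5,"ax":0,"ay":0,"az":0},{"jaw":-1,"x":0.82,"y":-0.02,"z":0.5,"ax":0,"ay":0,"az":0},{"jaw":-1,"x":0.81,"y":-0.01,"z":0.5,"ax":0,"ay":0,"az":0},{"jaw":-1,"x":0,"y":0,"z":0.9,"ax":0,"ay":0,"az":0},{"jaw":-1,"x":0,"y":0,"z":0.9,"ax":0,"ay":0,"az":0},{"jaw":-1,"x":0,"y":0,"z":0.8,"ax":0,"ay":0,"az":0},{"jaw":-1,"x":0,"y":0,"z":0.7,"ax":0,"ay":0,"az":0},{"jaw":-1,"x":0,"y":0,"z":0.5,"ax":0,"ay":0,"az":0},{"jaw":-1,"x":0,"y":0,"z":0,"ax":0,"ay":0,"az":0},{"jaw":-1,"x":0,"y":0,"z":0,"ax":0,"ay":0,"az":0}])

```text
t: 5.2
tool_pos: [0.4646, -0.0588, 0.0277]
eef_rot: [-0.0, 0.707, 0.707, -0.0]
wrist_force: [0.6, -0.0, 0.5]
gripper_width: 0.0856
```

Run:
```python
from h import *
np.set_printoptions(precision=4,suppress=True)
o=env.observe();print(o['t'],o['tool_pos'],o['eef_rot'])
cal=env.get_calibration('wrist');pic('wrist','w3')
print(env.spot_point('wrist','knuckle')[:2])
print(proj('wrist',(.4643,-.0587,0),cal),proj('wrist',(.4643,-.0587-.025,.06),cal),proj('wrist',(.4643,-.0587+.025,.06),cal))
```

```text
5.2 [ 0.4646 -0.0588  0.0277] [-0.0003  0.707   0.7072 -0.0002]
[{'pixel': [498.7, 33.6], 'conf': 0.95}, {'pixel': [323.4, 267.7], 'conf': 0.71}]
[322.0079 269.6933] [321.8602 372.8174] [321.5684 272.1103]
```

>>> apply_moves(increments=[{"jaw":-1,"x":0,"y":0,"z":0.2,"ax":0,"ay":0,"az":0},{"jaw":-1,"x":0,"y":0,"z":0.18,"ax":0,"ay":0,"az":0},{"jaw":1,"x":0,"y":0,"z":0,"ax":0,"ay":0,"az":0},{"jaw":1,"x":0,"y":0,"z":0,"ax":0,"ay":0,"az":0},{"jaw":1,"x":0,"y":0,"z":0,"ax":0,"ay":0,"az":0},{"jaw":1,"x":0,"y":0,"z":0,"ax":0,"ay":0,"az":0},{"jaw":1,"x":0,"y":0,"z":0,"ax":0,"ay":0,"az":0},{"jaw":1,"x":0,"y":0,"z":0,"ax":0,"ay":0,"az":0}], squeeze=70)

```text
t: 6.1
tool_pos: [0.4646, -0.0588, 0.0089]
eef_rot: [0.0, 0.707, 0.707, -0.0]
wrist_force: [-2.7, 1.5, 5.7]
gripper_width: 0.0414
```

>>> apply_moves(increments=[{"jaw":1,"x":0,"y":0,"z":-0.3,"ax":0,"ay":0,"az":0},{"jaw":1,"x":0,"y":0,"z":-0.8,"ax":0,"ay":0,"az":0},{"jaw":1,"x":0,"y":0,"z":-0.8,"ax":0,"ay":0,"az":0},{"jaw":1,"x":0,"y":0,"z":-0.7,"ax":0,"ay":0,"az":0},{"jaw":1,"x":-0.78,"y":0.41,"z":0,"ax":0,"ay":0,"az":0},{"jaw":1,"x":-0.78,"y":0.41,"z":0,"ax":0,"ay":0,"az":0},{"jaw":1,"x":-0.78,"y":0.41,"z":0,"ax":0,"ay":0,"az":0},{"jaw":1,"x":-0.78,"y":0.41,"z":0,"ax":0,"ay":0,"az":0},{"jaw":1,"x":-0.78,"y":0.41,"z":0,"ax":0,"ay":0,"az":0},{"jaw":1,"x":0,"y":0,"z":0,"ax":0,"ay":0,"az":-0.145}])

```text
t: 7.1
tool_pos: [0.5694, -0.2592, 0.1362]
eef_rot: [0.001, 0.654, 0.756, -0.001]
wrist_force: [-0.4, 1.1, -4.5]
gripper_width: 0.0418
```

```bash
cat >> h.py <<'E'
def st():
    o=env.observe();q=o['eef_rot'];r=R.from_quat([q[1],q[2],q[3],q[0]])
    X=r.as_matrix();print('t',round(o['t'],2),'p',np.round(o['tool_pos'],4),'yaw',round(np.arctan2(X[1,0],X[0,0]),4),'zax',np.round(X[:,2],3),'F',np.round(o['wrist_force'],1),'w',round(o['gripper_width'],4),'q',np.round(o['joint_pos'],2));return o,X
def to(X,p,tgt): print('tool shift /50mm:',np.round(X.T@(np.array(tgt)-p)/.05,3))
E
python3 - <<'E'
from h import *
np.set_printoptions(precision=4,suppress=True)
o,X=st()
cal=env.get_calibration('wrist');pic('wrist','w4')
to(X,o['tool_pos'],[.5674,-.2535,.1])
for n in ['seat','knuckle','bore_mouth']: print(n,env.spot_point('wrist',n)[:2])
v=[.5674,-.2535,.1455]
def pose(v,p):
    c,s=np.cos(v[2]),np.sin(v[2]);p=np.array(p)/1000
    return [v[0]+c*p[0]-s*p[1],v[1]+s*p[0]+c*p[1],p[2]]
im=cv2.imread('pics/w4.png')
# overlay predicted plate corners, lug top edges
for p in [(-60,90,12),(60,90,12),(60,-90,12),(-60,-90,12),(0,67,78),(0,27,78),(0,-27,78),(0,-57,78)]:
    u=proj('wrist',pose(v,p),cal)
    if abs(u).max()<1000: cv2.circle(im,(int(round(u[0])),int(round(u[1]))),2,(0,0,255),-1); print(p,u)
cv2.imwrite('pics/w4o.png',im)
E
```

```text
t 7.1 p [ 0.5694 -0.2592  0.1362] yaw 1.7153 zax [ 0.001 -0.002 -1.   ] F [-0.4  1.1 -4.5] w 0.0418 q [-0.55  0.44  0.05  1.18 -0.    0.87]
tool shift /50mm: [ 0.119 -0.023  0.723]
seat [{'pixel': [319.1, 213.4], 'conf': 0.76}]
knuckle [{'pixel': [322.7, 284.6], 'conf': 0.77}, {'pixel': [63.0, 72.1], 'conf': 0.73}]
bore_mouth [{'pixel': [322.1, 136.1], 'conf': 0.65}]
(-60, 90, 12) [242.9556 103.299 ]
(60, 90, 12) [398.8634 102.7534]
(60, -90, 12) [388.1695 311.6203]
(-60, -90, 12) [255.1368 311.9112]
(0, 67, 78) [320.4737 134.7762]
(0, 27, 78) [320.7083 200.1798]
(0, -27, 78) [321.0568 280.3539]
(0, -57, 78) [321.2497 319.1951]
```

View pics/w4o.png

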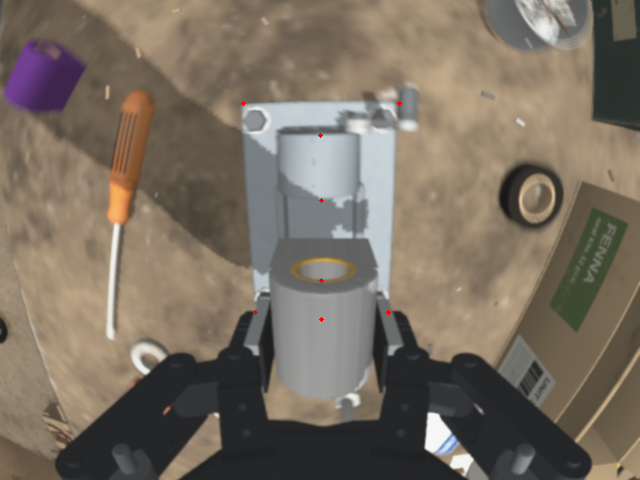

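```bash
python3 - <<'E'
import cv2
im=cv2.imread('pics/w4.png')
g=cv2.cvtColor(im,cv2.COLOR_BGR2GRAY)
print('col315 rows120-142',g[120:142,312:319].mean(1).astype(int)); print('rows 186-212',g[186:212,312:319].mean(1).astype(int))
print('row150 cols 270-290',g[148:153,270:290].mean(0).astype(int),'352-370',g[148:153,352:372].mean(0).astype(int))
print('row 230 cols 265:375',g[226:232,265:375].mean(0).astype(int))
print('row 90-112 at col 300',g[92:110,296:304].mean(1).astype(int))
E
cat > z.py <<'E'
import cv2,sys
n,x0,y0,x1,y1,f,o=sys.argv[1:];x0,y0,x1,y1=map(int,(x0,y0,x1,y1));f=float(f)
cv2.imwrite(f'pics/{o}.png',cv2.resize(cv2.imread(f'pics/{n}.png')[y0:y1,x0:x1],None,fx=f,fy=f,interpolation=cv2.INTER_CUBIC))
E
```

```text
col315 rows120-142 [203 203 203 201 192 170 143 124 115 105  97  97 103 116 141 169 188 195
 196 197 197 196]
rows 186-212 [197 198 200 203 203 202 199 194 182 165 146 133 125 123 124 125 126 125
 125 125 125 124 124 124 124 124]
row150 cols 270-290 [175 185 192 193 189 177 159 138 123 120 125 130 136 141 145 150 154 158
 162 164] 352-370 [160 156 151 145 139 134 135 147 166 184 197 203 206 206 206 206 206 206
 206 207]
row 230 cols 265:375 [122 122 122 122 122 122 122 122 122 122 121 118 115 115 116 118 118 117
 112 102  94  91  93 103 115 122 124 124 124 124 124 123 123 124 124 124
 124 124 124 124 125 125 125 125 124 124 124 123 123 124 124 124 124 124
 124 124 125 125 125 125 125 125 125 125 126 128 133 140 146 152 160 173
 188 193 194 191 183 169 157 151 146 139 133 132 133 134 130 118 104  99
 102 108 116 118 117 116 115 118 131 152 167 175 182 191 198 201 201 201
 201 201]
row 90-112 at col 300 [111 110 110 110 111 111 111 112 119 139 164 182 195 203 205 205 206 205]
```

Run:
```python
from h import *
np.set_printoptions(precision=4,suppress=True)
o,X=st();p=o['tool_pos'];cal=env.get_calibration('wrist')
Rm=cv2.Rodrigues(np.array(cal['rvec'],float))[0];t=np.array(cal['tvec'],float).ravel()
# hand-eye: cam coords of tool-frame points
A=Rm@X;b=Rm@p+t
q=[0.0001,0.7049,0.7093,0];X1=R.from_quat([q[1],q[2],q[3],q[0]]).as_matrix();p1=np.array([.4673,-.1812,.2925])
R1=A@X1.T;c1=dict(mtx=cal['mtx'],rvec=cv2.Rodrigues(R1)[0],tvec=b-R1@p1)
def pose(v,p):
    c,s=np.cos(v[2]),np.sin(v[2]);p=np.array(p)/1000
    return [v[0]+c*p[0]-s*p[1],v[1]+s*p[0]+c*p[1],p[2]]
v=[.5674,-.2535,.1455]
for n,P in [('near inner top',(0,27,78)),('far inner top',(0,-27,78)),('far outer',(0,-57,78)),('near bore',(0,67,50)),('far bore',(0,-27,50)),('TLplate',(-60,90,12)),('near out',(0,67,78))]:
    print(n,(proj('wrist',pose(v,P),c1)-[335,155])*3.7)
g=cv2.cvtColor(cv2.imread('pics/w4.png'),cv2.COLOR_BGR2GRAY)
print('foot edge rows 230-250',g[230:250,316:328].mean(1).astype(int))
for h in (.004,.000,-.004):
    u=p-[0,0,h]; kv=[p[0],p[1],X1[0,0]*0+np.arctan2(X[1,0],X[0,0])-np.pi/2]
    for P in [(0,25,0),(-22,25,0),(22,25,0),(0,25,38)]:
        w=np.array(pose(kv,P));w[2]+=p[2]-.0089+h; print(h,P,proj('wrist',w,cal))
```

```text
t 7.3 p [ 0.5663 -0.2528  0.1371] yaw 1.7137 zax [-0.003  0.002 -1.   ] F [ 0.3  0.9 -5.3] w 0.0415 q [-0.55  0.43  0.04  1.18  0.    0.88]
near inner top [277.5679 313.7035]
far inner top [286.6686 476.1786]
far outer [290.1636 559.1299]
near bore [248.3375 162.2223]
far bore [268.1007 439.664 ]
TLplate [38.8448 92.41  ]
near out [268.1239 183.5015]
foot edge rows 230-250 [124 125 125 125 125 125 124 119 107 100  98  98  98  98  98  98  98  98
  98  98]
0.004 (0, 25, 0) [322.7018 240.8685]
0.004 (-22, 25, 0) [277.319  240.9029]
0.004 (22, 25, 0) [368.1087 240.8343]
0.004 (0, 25, 38) [322.5246 272.7247]
0.0 (0, 25, 0) [322.7165 238.2369]
0.0 (-22, 25, 0) [278.2634 238.2837]
0.0 (22, 25, 0) [367.1922 238.2154]
0.0 (0, 25, 38) [322.5472 268.6543]
-0.004 (0, 25, 0) [322.7307 235.7122]
-0.004 (-22, 25, 0) [279.1714 235.7699]
-0.004 (22, 25, 0) [366.3111 235.7019]
-0.004 (0, 25, 38) [322.5687 264.7818]
```

>>> apply_moves(increments=[{"jaw":1,"x":-0.02,"y":0.02,"z":0,"ax":0,"ay":0,"az":0},{"jaw":1,"x":0,"y":0,"z":0.4,"ax":0,"ay":0,"az":0},{"jaw":1,"x":0,"y":0,"z":0.4,"ax":0,"ay":0,"az":0},{"jaw":1,"x":0,"y":0,"z":0.2,"ax":0,"ay":0,"az":0},{"jaw":1,"x":0,"y":0,"z":0.2,"ax":0,"ay":0,"az":0},{"jaw":1,"x":0,"y":0,"z":0.2,"ax":0,"ay":0,"az":0},{"jaw":1,"x":0,"y":0,"z":0,"ax":0,"ay":0,"az":0},{"jaw":1,"x":0,"y":0,"z":0,"ax":0,"ay":0,"az":0}])

```text
t: 8.1
tool_pos: [0.5686, -0.2545, 0.0686]
eef_rot: [0.0, 0.654, 0.757, -0.0]
wrist_force: [0.0, 0.1, -4.5]
gripper_width: 0.0415
```

```bash
python3 - <<'E'
from h import *
o,X=st();to(X,o['tool_pos'],[.5674,-.2535,.022]);pic('wrist','w5')
E
python3 z.py w5 190 60 450 320 2.3 w5z
```

```text
t 8.1 p [ 0.5686 -0.2545  0.0686] yaw 1.7167 zax [ 0. -0. -1.] F [ 0.   0.1 -4.5] w 0.0415 q [-0.55  0.48 -0.06  1.03 -0.    0.88]
tool shift /50mm: [ 0.024 -0.021  0.932]
```

View pics/w5z.png

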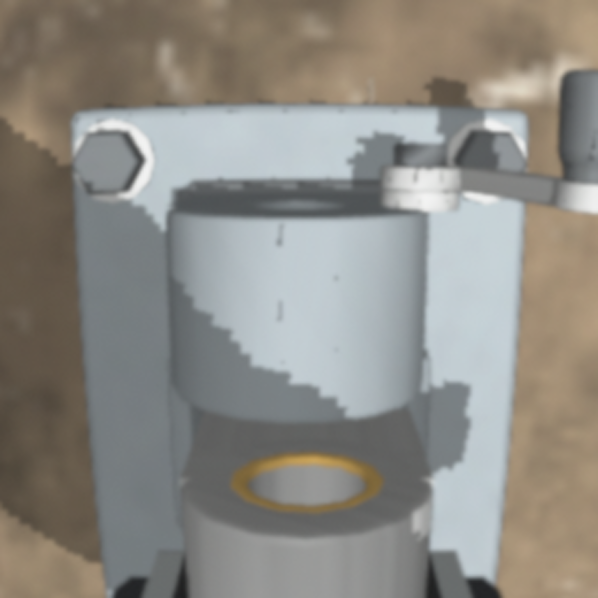

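The block hangs upright above the gap. Its bore ring is at zoom (307,483) and the lug middle at (298,310), so it needs about 1.5 mm toward −x. I'll correct that and lower it.

>>> apply_moves(increments=[{"jaw":1,"x":0.02,"y":-0.03,"z":0,"ax":0,"ay":0,"az":0},{"jaw":1,"x":0,"y":0,"z":0.2,"ax":0,"ay":0,"az":0},{"jaw":1,"x":0,"y":0,"z":0.2,"ax":0,"ay":0,"az":0},{"jaw":1,"x":0,"y":0,"z":0.15,"ax":0,"ay":0,"az":0},{"jaw":1,"x":0,"y":0,"z":0,"ax":0,"ay":0,"az":0},{"jaw":1,"x":0,"y":0,"z":0,"ax":0,"ay":0,"az":0}])

```text
t: 8.75
tool_pos: [0.5665, -0.2535, 0.0403]
eef_rot: [-0.001, 0.654, 0.757, -0.0]
wrist_force: [0.4, -0.4, -3.9]
gripper_width: 0.0414
```

>>> apply_moves(increments=[{"jaw":1,"x":0,"y":0,"z":0.12,"ax":0,"ay":0,"az":0},{"jaw":1,"x":0,"y":0,"z":0.1,"ax":0,"ay":0,"az":0},{"jaw":1,"x":0,"y":0,"z":0.08,"ax":0,"ay":0,"az":0},{"jaw":1,"x":0,"y":0,"z":0.05,"ax":0,"ay":0,"az":0},{"jaw":1,"x":0,"y":0,"z":0,"ax":0,"ay":0,"az":0},{"jaw":1,"x":0,"y":0,"z":0,"ax":0,"ay":0,"az":0}])

```text
t: 9.35
tool_pos: [0.5669, -0.2538, 0.0234]
eef_rot: [0.0, 0.654, 0.757, -0.0]
wrist_force: [0.2, -0.2, -4.7]
gripper_width: 0.0417
```

>>> apply_moves(increments=[{"jaw":1,"x":0,"y":0,"z":0.05,"ax":0,"ay":0,"az":0},{"jaw":1,"x":0,"y":0,"z":0,"ax":0,"ay":0,"az":0},{"jaw":1,"x":0,"y":0,"z":0,"ax":0,"ay":0,"az":0}])

```text
t: 9.65
tool_pos: [0.567, -0.2539, 0.0211]
eef_rot: [0.0, 0.654, 0.757, -0.0]
wrist_force: [0.5, -0.5, -3.9]
gripper_width: 0.0414
```

>>> apply_moves(increments=[{"jaw":1,"x":0,"y":0,"z":0.03,"ax":0,"ay":0,"az":0},{"jaw":1,"x":0,"y":0,"z":0,"ax":0,"ay":0,"az":0},{"jaw":-0.3,"x":0,"y":0,"z":0,"ax":0,"ay":0,"az":0},{"jaw":-0.3,"x":0,"y":0,"z":0,"ax":0,"ay":0,"az":0},{"jaw":-0.3,"x":0,"y":0,"z":0,"ax":0,"ay":0,"az":0},{"jaw":-0.3,"x":0,"y":0,"z":-0.3,"ax":0,"ay":0,"az":0},{"jaw":-0.3,"x":0,"y":0,"z":-0.7,"ax":0,"ay":0,"az":0},{"jaw":-0.3,"x":0,"y":0,"z":-0.8,"ax":0,"ay":0,"az":0},{"jaw":-0.3,"x":0,"y":0,"z":-0.9,"ax":0,"ay":0,"az":0},{"jaw":-0.3,"x":0,"y":0,"z":0,"ax":0,"ay":0,"az":0}])

```text
t: 10.65
tool_pos: [0.5706, -0.2559, 0.1619]
eef_rot: [0.006, 0.654, 0.757, 0.001]
wrist_force: [-0.4, -0.4, -0.0]
gripper_width: 0.0555
```

>>> apply_moves(increments=[{"jaw":-1,"x":0,"y":0,"z":-0.4,"ax":0,"ay":0,"az":0},{"jaw":-1,"x":0,"y":0,"z":0,"ax":0,"ay":0,"az":0}])

```text
t: 10.85
tool_pos: [0.5683, -0.2545, 0.1769]
eef_rot: [0.002, 0.654, 0.757, 0.0]
wrist_force: [0.8, -1.3, 0.5]
gripper_width: 0.0818
```

```bash
python3 - <<'E'
from h import *
o,X=st();cal=env.get_calibration('wrist');pic('wrist','w6')
# project bracket-frame refs into crop coords
def pose(v,p):
    c,s=np.cos(v[2]),np.sin(v[2]);p=np.array(p)/1000
    return [v[0]+c*p[0]-s*p[1],v[1]+s*p[0]+c*p[1],p[2]]
v=[.5674,-.2535,.1455]
for n,P in [('blk top +y',(0,25,72)),('blk top -y',(0,-25,72)),('blk side',(22,0,50)),('blk -side',(-22,0,50)),('near in',(0,27,78)),('far in',(0,-27,78)),('mouth',(0,67,50))]: print(n,(proj('wrist',pose(v,P),cal)-[220,130])*2.8)
E
python3 z.py w6 220 130 430 340 2.8 w6z
```

```text
t 10.85 p [ 0.5683 -0.2545  0.1769] yaw 1.7168 zax [ 0.004 -0.003 -1.   ] F [ 0.8 -1.3  0.5] w 0.0818 q [-0.55  0.41  0.11  1.26 -0.    0.87]
blk top +y [283.1706675  181.60617617]
blk top -y [283.56532515 357.95999696]
blk side [358.90388782 249.78226229]
blk -side [207.78284329 250.10917648]
near in [283.15636819 178.90985717]
far in [283.59463966 372.87950273]
mouth [282.921737    17.86685617]
```

View pics/w6z.png

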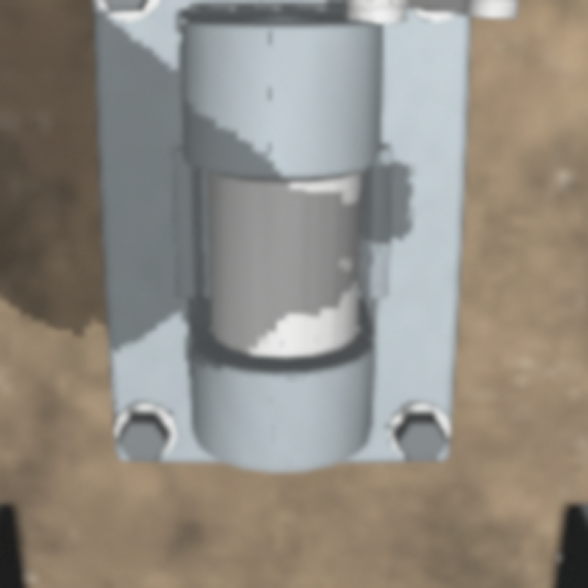

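The block sits centred between the lugs. Its top edge is at zoom row 358 and its sides at 210/360, against predicted 358 and 208/359. Now to the pin.

>>> apply_moves(increments=[{"jaw":-0.2,"x":0.5,"y":0.05,"z":-0.3,"ax":0,"ay":0,"az":0},{"jaw":-0.2,"x":0.95,"y":0.1,"z":-0.2,"ax":0,"ay":0,"az":0},{"jaw":-0.2,"x":0.95,"y":0.1,"z":0,"ax":0,"ay":0,"az":0},{"jaw":-0.2,"x":0.95,"y":0.1,"z":0,"ax":0,"ay":0,"az":0},{"jaw":-0.2,"x":0.95,"y":0.1,"z":0,"ax":0,"ay":0,"az":0},{"jaw":-0.2,"x":0.95,"y":0.1,"z":0,"ax":0,"ay":0,"az":0},{"jaw":-0.2,"x":0.95,"y":0.1,"z":0,"ax":0,"ay":0,"az":0},{"jaw":-0.2,"x":0.95,"y":0.1,"z":0,"ax":0,"ay":0,"az":0},{"jaw":-0.2,"x":0.95,"y":0.1,"z":0,"ax":0,"ay":0,"az":0},{"jaw":-0.2,"x":0.95,"y":0.1,"z":0,"ax":0,"ay":0,"az":0}])

```text
t: 11.9
tool_pos: [0.5472, 0.2027, 0.1978]
eef_rot: [-0.0, 0.654, 0.757, -0.001]
wrist_force: [0.9, 0.5, 0.4]
gripper_width: 0.0513
```

>>> apply_moves(increments=[{"jaw":-0.2,"x":0,"y":0,"z":0,"ax":0,"ay":0,"az":0.12},{"jaw":-0.2,"x":0,"y":0,"z":0,"ax":0,"ay":0,"az":0},{"jaw":-0.2,"x":0,"y":0,"z":0,"ax":0,"ay":0,"az":0},{"jaw":-0.2,"x":0,"y":0,"z":0,"ax":0,"ay":0,"az":0}])

```text
t: 12.3
tool_pos: [0.548, 0.1998, 0.1987]
eef_rot: [-0.0, 0.698, 0.716, -0.0]
wrist_force: [0.1, -0.6, 0.7]
gripper_width: 0.0513
```

```bash
python3 - <<'E'
from h import *
o,X=st();cal=env.get_calibration('wrist');pic('wrist','w7')
for n in ['pin','pin_nose','pin_head','pin_rest']:
    z=0 if n=='pin_rest' else .044
    for r in env.spot_point('wrist',n)[:2]: print(n,np.round(r['pixel'],1),round(r['conf'],2),atz('wrist',r['pixel'],z,cal)[:2])
E
python3 z.py w7 200 60 460 360 2 w7z
```

```text
t 12.3 p [0.548  0.1998 0.1987] yaw 1.597 zax [-0.001 -0.    -1.   ] F [ 0.1 -0.6  0.7] w 0.0513 q [ 0.21  0.33  0.05  1.29 -0.    1.76]
pin [316.  135.3] 0.98 [0.54061697 0.26776485]
pin_nose [308.2 232.4] 0.82 [0.53537833 0.18094607]
pin_head [324.4  62.6] 0.71 [0.54614993 0.33070355]
pin_rest [317.4 150.4] 0.93 [0.54155091 0.25083072]
```

View pics/w7z.png

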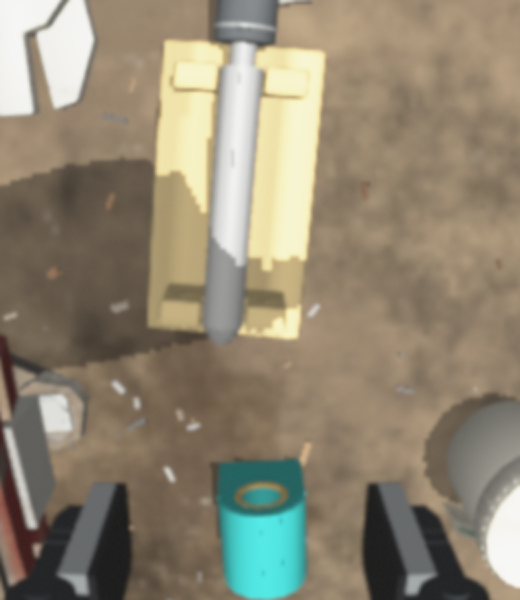

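Run:
```python
from h import *
o,X=st();cal=env.get_calibration('wrist')
f=lambda x,y:(x/2+200,y/2+60)
a=atz('wrist',f(240.5,100),.044,cal);b=atz('wrist',f(224.5,300),.044,cal);n=atz('wrist',f(222,340),.044,cal);s=atz('wrist',f(243,67),.05,cal);h=atz('wrist',f(246,42),.05,cal)
d=(a-b)/np.linalg.norm(a-b);yaw=np.arctan2(d[1],d[0]);print(a,b,'yaw',yaw,'nose',n,'shoulder36',s,'46:',h)
on=n+d*((b-n)@d)
n=b+d*((n-b)@d);s2=b+d*((s-b)@d)
print('origin from nose',n+d*.085,'from shoulder',s2-d*.036)
o1=(n+d*.085+s2-d*.036)/2;g=o1+d*.004;print('grasp',g,'az',-(yaw-np.arctan2(X[1,0],X[0,0])))
to(X,o['tool_pos'],[g[0],g[1],.03])
```

```text
t 12.55 p [0.5483 0.2001 0.1995] yaw 1.5959 zax [ 0. -0. -1.] F [-0.6 -0.1 -0.4] w 0.0513 q [ 0.21  0.33  0.05  1.29 -0.    1.76]
[0.54423166 0.28990015 0.044     ] [0.53911158 0.20200273 0.044     ] yaw 1.512611551727788 nose [0.53827225 0.18337575 0.044     ] shoulder36 [0.54497505 0.30376225 0.05      ] 46: [0.54595712 0.31441694 0.05      ]
origin from nose [0.5429703  0.26824617 0.044     ] from shoulder [0.54294544 0.26781945 0.044     ]
grasp [0.54319048 0.27202604 0.044     ] az 0.083244483773105
tool shift /50mm: [ 1.441 -0.067  3.389]
```

>>> apply_moves(increments=[{"jaw":-0.2,"x":0.72,"y":-0.03,"z":0,"ax":0,"ay":0,"az":0},{"jaw":-0.2,"x":0.72,"y":-0.04,"z":0,"ax":0,"ay":0,"az":0},{"jaw":-0.2,"x":0,"y":0,"z":0.3,"ax":0,"ay":0,"az":0.083},{"jaw":-0.2,"x":0,"y":0,"z":0.7,"ax":0,"ay":0,"az":0},{"jaw":-0.2,"x":0,"y":0,"z":0.7,"ax":0,"ay":0,"az":0},{"jaw":-0.2,"x":0,"y":0,"z":0.4,"ax":0,"ay":0,"az":0},{"jaw":-0.2,"x":0,"y":0,"z":0,"ax":0,"ay":0,"az":0},{"jaw":-0.2,"x":0,"y":0,"z":0,"ax":0,"ay":0,"az":0},{"jaw":-0.2,"x":0,"y":0,"z":0,"ax":0,"ay":0,"az":0}])

```text
t: 13.45
tool_pos: [0.544, 0.273, 0.0962]
eef_rot: [0.001, 0.727, 0.687, 0.001]
wrist_force: [0.6, -0.2, 0.2]
gripper_width: 0.0513
```

Run:
```python
from h import *
o,X=st();to(X,o['tool_pos'],[.5432,.272,.024])
```

```text
t 13.45 p [0.544  0.273  0.0962] yaw 1.5135 zax [ 0.003  0.001 -1.   ] F [ 0.6 -0.2  0.2] w 0.0513 q [ 0.33  0.43 -0.07  1.07 -0.    1.96]
tool shift /50mm: [-0.022 -0.019  1.444]
```

>>> apply_moves(increments=[{"jaw":-0.2,"x":-0.02,"y":-0.02,"z":0.5,"ax":0,"ay":0,"az":0},{"jaw":-0.2,"x":0,"y":0,"z":0.5,"ax":0,"ay":0,"az":0},{"jaw":-0.2,"x":0,"y":0,"z":0.4,"ax":0,"ay":0,"az":0},{"jaw":-0.2,"x":0,"y":0,"z":0.04,"ax":0,"ay":0,"az":0},{"jaw":-0.2,"x":0,"y":0,"z":0,"ax":0,"ay":0,"az":0},{"jaw":1,"x":0,"y":0,"z":0,"ax":0,"ay":0,"az":0},{"jaw":1,"x":0,"y":0,"z":0,"ax":0,"ay":0,"az":0},{"jaw":1,"x":0,"y":0,"z":0,"ax":0,"ay":0,"az":0},{"jaw":1,"x":0,"y":0,"z":0,"ax":0,"ay":0,"az":0},{"jaw":1,"x":0,"y":0,"z":0,"ax":0,"ay":0,"az":0}], squeeze=60)

```text
t: 14.45
tool_pos: [0.5426, 0.2723, 0.0243]
eef_rot: [0.001, 0.727, 0.687, 0.001]
wrist_force: [-2.0, -0.4, 6.2]
gripper_width: 0.0137
```

Run:
```python
from h import *
o,X=st()
```

```text
t 14.45 p [0.5426 0.2723 0.0243] yaw 1.514 zax [ 0.003  0.001 -1.   ] F [-2.  -0.4  6.2] w 0.0137 q [ 0.33  0.49 -0.17  0.91  0.    1.96]
```

>>> apply_moves(increments=[{"jaw":1,"x":0,"y":0,"z":-0.3,"ax":0,"ay":0,"az":0},{"jaw":1,"x":0,"y":0,"z":-0.8,"ax":0,"ay":0,"az":0},{"jaw":1,"x":0,"y":0,"z":-0.9,"ax":0,"ay":0,"az":0},{"jaw":1,"x":-0.4,"y":0.02,"z":-0.6,"ax":0,"ay":0,"az":0},{"jaw":1,"x":-0.8,"y":0.04,"z":0,"ax":0,"ay":0,"az":0},{"jaw":1,"x":-0.8,"y":0.04,"z":0,"ax":0,"ay":0,"az":0},{"jaw":1,"x":-0.8,"y":0.04,"z":0,"ax":0,"ay":0,"az":0},{"jaw":1,"x":-0.8,"y":0.04,"z":0,"ax":0,"ay":0,"az":0},{"jaw":1,"x":-0.8,"y":0.04,"z":0,"ax":0,"ay":0,"az":0},{"jaw":1,"x":-0.8,"y":0.04,"z":0,"ax":0,"ay":0,"az":0}])

```text
t: 15.45
tool_pos: [0.5394, 0.01, 0.1527]
eef_rot: [0.0, 0.727, 0.687, 0.0]
wrist_force: [0.6, -0.8, -2.6]
gripper_width: 0.0136
```

>>> apply_moves(increments=[{"jaw":1,"x":-0.8,"y":0.04,"z":0,"ax":0,"ay":0,"az":0},{"jaw":1,"x":-0.5,"y":0.04,"z":0,"ax":0,"ay":0,"az":0},{"jaw":1,"x":0,"y":0,"z":0,"ax":0,"ay":0,"az":-0.1},{"jaw":1,"x":0,"y":0,"z":0,"ax":0,"ay":0,"az":-0.1},{"jaw":1,"x":0,"y":0,"z":0,"ax":0,"ay":0,"az":0},{"jaw":1,"x":0,"y":0,"z":0,"ax":0,"ay":0,"az":0},{"jaw":1,"x":0,"y":0,"z":0,"ax":0,"ay":0,"az":0}])

```text
t: 16.15
tool_pos: [0.54, -0.0534, 0.1525]
eef_rot: [0.0, 0.655, 0.755, -0.0]
wrist_force: [-0.1, -0.8, -2.1]
gripper_width: 0.0136
```

```bash
python3 - <<'E'
from h import *
o,X=st();cal=env.get_calibration('wrist');pic('wrist','w8')
to(X,o['tool_pos'],[.5403,-.0695,.0303])
# predicted pin features given pin 5.7..: axis at TCP tool z -0.0197, grasp at pin y=+4
p=o['tool_pos']
for n,y in [('nose',-85),('shoulder',36),('46',46),('tail',82)]:
    w=p+X@np.array([(y-4)/1000,0,-.0197]);print(n,proj('wrist',w,cal))
for n in ['pin_nose','pin_head','bore_mouth','keeper_tab']: print(n,env.spot_point('wrist',n)[:2])
E
python3 z.py w8 120 0 520 480 1.25 w8z
```

```text
t 16.15 p [ 0.54   -0.0534  0.1525] yaw 1.7126 zax [-0. -0. -1.] F [-0.1 -0.8 -2.1] w 0.0136 q [-0.25  0.27 -0.15  1.15 -0.    1.18]
tool shift /50mm: [-0.32  -0.04   2.443]
nose [322.99306932 441.68155822]
shoulder [322.63713352 244.28124048]
46 [322.60012413 221.00510077]
tail [322.46722102 131.33873854]
pin_nose []
pin_head [{'pixel': [322.6, 179.9], 'conf': 0.9}]
bore_mouth [{'pixel': [504.2, 234.2], 'conf': 0.61}]
keeper_tab []
```

View pics/w8z.png

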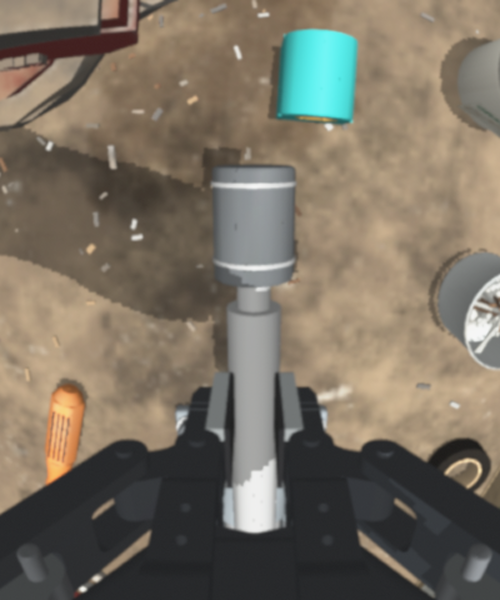

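The pin hangs straight in the jaws. The shoulder is at crop row 305 (image 244, predicted 244), the tail at image row 133 (predicted 131), and the centre column is 323. I'll go to the pre-insert pose in front of the mouth.

>>> apply_moves(increments=[{"jaw":1,"x":-0.16,"y":-0.02,"z":0.5,"ax":0,"ay":0,"az":-0.004},{"jaw":1,"x":-0.16,"y":-0.02,"z":0.6,"ax":0,"ay":0,"az":0},{"jaw":1,"x":0,"y":0,"z":0.6,"ax":0,"ay":0,"az":0},{"jaw":1,"x":0,"y":0,"z":0.5,"ax":0,"ay":0,"az":0},{"jaw":1,"x":0,"y":0,"z":0.24,"ax":0,"ay":0,"az":0},{"jaw":1,"x":0,"y":0,"z":0,"ax":0,"ay":0,"az":0},{"jaw":1,"x":0,"y":0,"z":0,"ax":0,"ay":0,"az":0},{"jaw":1,"x":0,"y":0,"z":0,"ax":0,"ay":0,"az":0}])

```text
t: 17.2
tool_pos: [0.5418, -0.0701, 0.032]
eef_rot: [0.001, 0.653, 0.757, 0.001]
wrist_force: [-0.8, -0.7, -2.6]
gripper_width: 0.0139
```

Run:
```python
from h import *
o,X=st();to(X,o['tool_pos'],[.5403,-.0695,.0303]);p=o['tool_pos']
u=np.array([-.145,.9894,0]);m=np.array([.5576,-.1872,.05]);nose=p+X@[-.089,0,-.0197]
d=nose-m;print('nose: out',d@u,'lateral',d@[.9894,.145,0],'z',d[2])
c=env.get_calibration('scene');pic('scene','s2');pic('top','t2')
for n in ['pin_nose','pin_head']:
  for cam in ('scene','top'): print(cam,n,env.spot_point(cam,n)[:2],proj(cam,nose if n=='pin_nose' else p+X@[.060,0,-.0197]))
print(proj('scene',m))
```

```text
t 17.2 p [ 0.5418 -0.0701  0.032 ] yaw 1.7179 zax [ 0.003 -0.001 -1.   ] F [-0.8 -0.7 -2.6] w 0.0139 q [-0.28  0.38 -0.32  0.87 -0.    1.15]
tool shift /50mm: [ 0.016 -0.029  0.033]
nose: out 0.029196674742259936 lateral 0.0014757835818701077 z 0.0017793819468010508
scene pin_nose [{'pixel': [330.1, 223.4], 'conf': 0.52}] [329.4494094  227.17391995]
top pin_nose [{'pixel': [367.6, 221.9], 'conf': 0.43}] [367.50252117 222.44537848]
scene pin_head [] [309.47430697 246.59302309]
top pin_head [] [306.09089833 229.6832656 ]
[333.40220198 224.33446202]
```

>>> apply_moves(increments=[{"jaw":1,"x":0,"y":-0.03,"z":0.033,"ax":0,"ay":0,"az":0},{"jaw":1,"x":-0.15,"y":0,"z":0,"ax":0,"ay":0,"az":0},{"jaw":1,"x":-0.15,"y":0,"z":0,"ax":0,"ay":0,"az":0},{"jaw":1,"x":-0.15,"y":0,"z":0,"ax":0,"ay":0,"az":0},{"jaw":1,"x":-0.1,"y":0,"z":0,"ax":0,"ay":0,"az":0},{"jaw":1,"x":-0.1,"y":0,"z":0,"ax":0,"ay":0,"az":0},{"jaw":1,"x":-0.1,"y":0,"z":0,"ax":0,"ay":0,"az":0},{"jaw":1,"x":0,"y":0,"z":0,"ax":0,"ay":0,"az":0}])

```text
t: 18.3
tool_pos: [0.5447, -0.1079, 0.0288]
eef_rot: [0.0, 0.654, 0.757, -0.0]
wrist_force: [-0.3, -0.1, -2.1]
gripper_width: 0.0137
```

```bash
cat >> h.py <<'E'
def rel(o,X,g=.004):
    p=o['tool_pos'];u=np.array([-.145,.9894,0]);m=np.array([.5576,-.1872,.05]);nose=p+X@[-.085-g,0,-.0197];d=nose-m
    print('nose out',round(d@u,4),'lat',round(d@[.9894,.145,0],4),'z',round(d[2],4),'| TCP lat',round((p-m)@[.9894,.145,0],4),'TCPz',round(p[2],4),'F axis',round(o['wrist_force']@u,1),'lat',round(o['wrist_force']@[.9894,.145,0],1),'T',np.round(o['torque'],2))
E
python3 -c "
from h import *
rel(*st())"
```

```text
t 18.3 p [ 0.5447 -0.1079  0.0288] yaw 1.717 zax [ 0.    -0.001 -1.   ] F [-0.3 -0.1 -2.1] w 0.0137 q [-0.34  0.4  -0.3   0.87 -0.    1.08]
nose out -0.0087 lat -0.0012 z -0.0015 | TCP lat -0.0013 TCPz 0.0288 F axis -0.0 lat -0.3 T [-0.02  0.03  0.04]
```

>>> apply_moves(increments=[{"jaw":1,"x":0,"y":0.02,"z":-0.025,"ax":0,"ay":0,"az":0},{"jaw":1,"x":0,"y":0,"z":0,"ax":0,"ay":0,"az":0},{"jaw":1,"x":-0.1,"y":0,"z":0,"ax":0,"ay":0,"az":0},{"jaw":1,"x":-0.1,"y":0,"z":0,"ax":0,"ay":0,"az":0},{"jaw":1,"x":-0.1,"y":0,"z":0,"ax":0,"ay":0,"az":0},{"jaw":1,"x":0,"y":0,"z":0,"ax":0,"ay":0,"az":0}])

```text
t: 18.9
tool_pos: [0.5478, -0.1226, 0.03]
eef_rot: [0.0, 0.654, 0.757, -0.0]
wrist_force: [-0.5, -0.8, -2.6]
gripper_width: 0.0138
```

```bash
python3 -c "
from h import *
rel(*st())"
```

```text
t 18.9 p [ 0.5478 -0.1226  0.03  ] yaw 1.7169 zax [ 0. -0. -1.] F [-0.5 -0.8 -2.6] w 0.0138 q [-0.36  0.4  -0.28  0.88 -0.    1.06]
nose out -0.0237 lat -0.0003 z -0.0003 | TCP lat -0.0003 TCPz 0.03 F axis -0.8 lat -0.6 T [-0.04  0.06 -0.01]
```

Inside with no side force. I'll push on to about 55 mm.

>>> apply_moves(increments=[{"jaw":1,"x":-0.12,"y":0,"z":0,"ax":0,"ay":0,"az":0},{"jaw":1,"x":-0.12,"y":0,"z":0,"ax":0,"ay":0,"az":0},{"jaw":1,"x":-0.12,"y":0,"z":0,"ax":0,"ay":0,"az":0},{"jaw":1,"x":-0.12,"y":0,"z":0,"ax":0,"ay":0,"az":0},{"jaw":1,"x":-0.12,"y":0,"z":0,"ax":0,"ay":0,"az":0},{"jaw":1,"x":-0.06,"y":0,"z":0,"ax":0,"ay":0,"az":0},{"jaw":1,"x":0,"y":0,"z":0,"ax":0,"ay":0,"az":0},{"jaw":1,"x":0,"y":0,"z":0,"ax":0,"ay":0,"az":0}])

```text
t: 19.7
tool_pos: [0.5524, -0.1544, 0.03]
eef_rot: [-0.0, 0.653, 0.757, 0.0]
wrist_force: [1.0, -0.1, -2.2]
gripper_width: 0.0139
```

```bash
python3 -c "
from h import *
rel(*st())"
```

```text
t 19.7 p [ 0.5524 -0.1544  0.03  ] yaw 1.7177 zax [ 0.  0. -1.] F [ 1.  -0.1 -2.2] w 0.0139 q [-0.41  0.43 -0.25  0.89  0.    1.01]
nose out -0.0558 lat -0.0003 z -0.0003 | TCP lat -0.0004 TCPz 0.03 F axis -0.3 lat 1.0 T [-0.    0.02  0.02]
```

Run:
```python
from h import *
o,X=st();p=o['tool_pos'];cal=env.get_calibration('wrist')
Rm=cv2.Rodrigues(np.array(cal['rvec'],float))[0];t=np.array(cal['tvec'],float).ravel();A=Rm@X;b=Rm@p+t
q=[0.0001,0.7049,0.7093,0];X1=R.from_quat([q[1],q[2],q[3],q[0]]).as_matrix();p1=np.array([.4673,-.1812,.2925])
R1=A@X1.T;c1=dict(mtx=cal['mtx'],rvec=cv2.Rodrigues(R1)[0],tvec=b-R1@p1)
v=[.5672,-.2535,.1455]
def pose(v,p):
    c,s=np.cos(v[2]),np.sin(v[2]);p=np.array(p)/1000
    return [v[0]+c*p[0]-s*p[1],v[1]+s*p[0]+c*p[1],p[2]]
for q in np.arange(1.6,2.15,.1):
    P=(26-45.4*np.cos(q+.245),85,50+45.4*np.sin(q+.245));print(round(q,2),np.round(P),proj('wrist',pose(v,P),c1))
```

```text
t 19.7 p [ 0.5524 -0.1544  0.03  ] yaw 1.7177 zax [ 0.  0. -1.] F [ 1.  -0.1 -2.2] w 0.0139 q [-0.41  0.43 -0.25  0.89  0.    1.01]
1.6 [38. 85. 94.] [444.85597523 186.91070428]
1.7 [43. 85. 92.] [448.29717961 186.2027685 ]
1.8 [47. 85. 90.] [451.41367475 185.44657773]
1.9 [51. 85. 88.] [454.1738183  184.65194142]
2.0 [54. 85. 85.] [456.55278816 183.82885416]
2.1 [58. 85. 82.] [458.53251657 182.98730751]
```

>>> apply_moves(increments=[{"jaw":0.2,"x":0,"y":0,"z":0,"ax":0,"ay":0,"az":0},{"jaw":0.2,"x":0,"y":0,"z":0,"ax":0,"ay":0,"az":0},{"jaw":0.2,"x":0,"y":0,"z":0,"ax":0,"ay":0,"az":0},{"jaw":0.2,"x":0,"y":0,"z":-0.3,"ax":0,"ay":0,"az":0},{"jaw":0.2,"x":0,"y":0,"z":-0.6,"ax":0,"ay":0,"az":0},{"jaw":0.2,"x":0,"y":0,"z":-0.7,"ax":0,"ay":0,"az":0},{"jaw":0.2,"x":0,"y":0,"z":0,"ax":0,"ay":0,"az":0},{"jaw":0.2,"x":0,"y":0,"z":0,"ax":0,"ay":0,"az":0}])

```text
t: 20.5
tool_pos: [0.5534, -0.1547, 0.1112]
eef_rot: [0.001, 0.653, 0.757, 0.0]
wrist_force: [-0.7, 0.1, -0.2]
gripper_width: 0.0345
```

```bash
python3 - <<'E'
from h import *
o,X=st();cal=env.get_calibration('wrist');pic('wrist','w9')
m=np.array([.5576,-.1872,.05]);u=np.array([-.145,.9894,0])
for n,y in [('shoulder',36),('46',46),('tail',82),('mid',64)]:
    w=m+u*((85-55.8+y)/1000);w[2]=.046;print(n,proj('wrist',w,cal))
print(env.spot_point('wrist','pin_head')[:2],env.spot_point('wrist','keeper_tab')[:2])
to(X,o['tool_pos'],np.r_[(m+u*(.0292+.070))[:2],.030])
E
python3 z.py w9 200 0 440 320 1.9 w9z
```

```text
t 20.5 p [ 0.5534 -0.1547  0.1112] yaw 1.718 zax [ 0.003 -0.001 -1.   ] F [-0.7  0.1 -0.2] w 0.0345 q [-0.41  0.36 -0.14  1.07 -0.    1.01]
shoulder [321.5620841  198.51884793]
46 [321.55531594 182.96127168]
tail [321.5450871  125.37633359]
mid [321.54730537 154.39432113]
[{'pixel': [320.3, 154.6], 'conf': 0.63}, {'pixel': [316.6, 248.5], 'conf': 0.55}] [{'pixel': [407.1, 298.0], 'conf': 0.95}]
tool shift /50mm: [ 1.331 -0.013  1.622]
```

View pics/w9z.png

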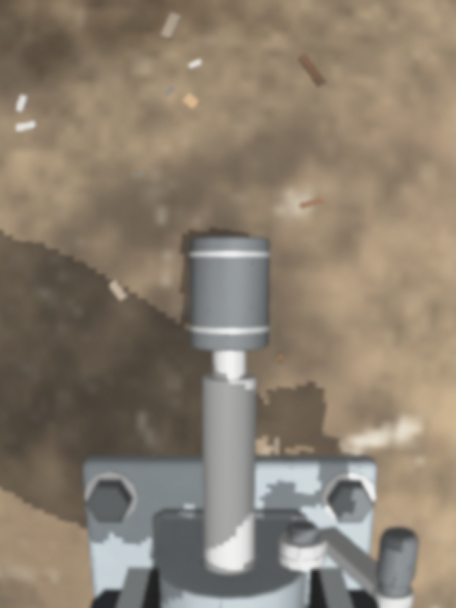

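The pin stays in the bore by itself. Its head mid is at image (320,154), predicted (321.5,154). Now I'll take the head.

>>> apply_moves(increments=[{"jaw":0,"x":0.65,"y":-0.01,"z":0,"ax":0,"ay":0,"az":0},{"jaw":0,"x":0.68,"y":0,"z":0,"ax":0,"ay":0,"az":0},{"jaw":0,"x":0,"y":0,"z":0.4,"ax":0,"ay":0,"az":0},{"jaw":0,"x":0,"y":0,"z":0.4,"ax":0,"ay":0,"az":0},{"jaw":0,"x":0,"y":0,"z":0.4,"ax":0,"ay":0,"az":0},{"jaw":0,"x":0,"y":0,"z":0.4,"ax":0,"ay":0,"az":0},{"jaw":0,"x":0,"y":0,"z":0.06,"ax":0,"ay":0,"az":0},{"jaw":0,"x":0,"y":0,"z":0,"ax":0,"ay":0,"az":0},{"jaw":0,"x":0,"y":0,"z":0,"ax":0,"ay":0,"az":0}])

```text
t: 21.55
tool_pos: [0.5425, -0.0889, 0.0274]
eef_rot: [0.0, 0.653, 0.757, 0.0]
wrist_force: [0.7, 0.3, 0.7]
gripper_width: 0.0424
```

Run:
```python
from h import *
o,X=st();m=np.array([.5576,-.1872,.05]);u=np.array([-.145,.9894,0])
to(X,o['tool_pos'],np.r_[(m+u*(.0292+.070))[:2],.028])
```

```text
t 21.55 p [ 0.5425 -0.0889  0.0274] yaw 1.7177 zax [ 0. -0. -1.] F [0.7 0.3 0.7] w 0.0424 q [-0.31  0.39 -0.32  0.86 -0.    1.12]
tool shift /50mm: [-0.006  0.013 -0.011]
```

>>> apply_moves(increments=[{"jaw":1,"x":0,"y":0.01,"z":0,"ax":0,"ay":0,"az":0},{"jaw":1,"x":0,"y":0,"z":0,"ax":0,"ay":0,"az":0},{"jaw":1,"x":0,"y":0,"z":0,"ax":0,"ay":0,"az":0},{"jaw":1,"x":0,"y":0,"z":0,"ax":0,"ay":0,"az":0},{"jaw":1,"x":0,"y":0,"z":0,"ax":0,"ay":0,"az":0},{"jaw":1,"x":0,"y":0,"z":-0.05,"ax":0,"ay":0,"az":0},{"jaw":1,"x":0,"y":0,"z":-0.05,"ax":0,"ay":0,"az":0},{"jaw":1,"x":0,"y":0,"z":0,"ax":0,"ay":0,"az":0},{"jaw":1,"x":0,"y":0,"z":0,"ax":0,"ay":0,"az":0}], squeeze=70)

```text
t: 22.45
tool_pos: [0.5424, -0.0884, 0.0317]
eef_rot: [-0.0, 0.653, 0.757, -0.0]
wrist_force: [0.9, 1.3, -1.4]
gripper_width: 0.0174
```

Run:
```python
from h import *
o,X=st();rel(o,X,.07);cal=env.get_calibration('wrist');pic('wrist','w10')
g=cv2.cvtColor(cv2.imread('pics/w10.png'),cv2.COLOR_BGR2GRAY)
p=o['tool_pos']
for z in (.014,.017,.020,.023): print(z,'tail',proj('wrist',p+X@[.012,0,-z],cal),'L/R',proj('wrist',p+X@[.009,-.013,-z],cal),proj('wrist',p+X@[.009,.013,-z],cal))
print(env.spot_point('wrist','pin_head')[:2])
for r in (250,262,270,280): print(r,g[r,285:360:3])
print('col',g[225:300:3,322])
```

```text
t 22.45 p [ 0.5424 -0.0884  0.0317] yaw 1.7179 zax [-0.001  0.    -1.   ] F [ 0.9  1.3 -1.4] w 0.0174 q [-0.31  0.38 -0.31  0.87  0.    1.12]
nose out -0.055 lat -0.0005 z 0.0013 | TCP lat -0.0007 TCPz 0.0317 F axis 1.2 lat 1.1 T [ 0.01 -0.06 -0.  ]
0.014 tail [322.71440678 282.13436945] L/R [293.92185203 288.0843372 ] [351.52706047 287.99795759]
0.017 tail [322.71772625 285.05154886] L/R [293.44895185 291.06759661] [352.00694146 290.9797347 ]
0.02 tail [322.72117239 288.06648513] L/R [292.96153646 294.14873632] [352.5015998  294.05934645]
0.023 tail [322.72475201 291.18375833] L/R [292.45900327 297.332198  ] [353.01165184 297.24123271]
[{'pixel': [326.6, 317.4], 'conf': 0.9}]
250 [84 87 86 85 83 83 81 80 78 77 76 76 79 80 82 85 86 87 88 90 88 85 88 91
 94]
262 [96 91 87 85 83 85 86 87 85 85 86 87 87 87 88 88 89 89 89 89 90 90 88 86
 83]
270 [98 96 92 91 90 89 88 88 91 92 92 92 92 91 90 88 88 87 86 85 88 88 88 87
 85]
280 [ 91  89  91  91  78  68  68  69  69  68  69  68  69  68  68  68  69  69
  68  68  69  84 114  90  87]
col [ 86  83  81  80  77  75  76  76  78  81  84  84  86  89  91  91  79  68
  68  69  71  70  70  76 101]
```

>>> apply_moves(increments=[{"jaw":1,"x":0,"y":0.01,"z":-0.02,"ax":0,"ay":0,"az":0},{"jaw":1,"x":-0.1,"y":0,"z":0,"ax":0,"ay":0,"az":0},{"jaw":1,"x":-0.1,"y":0,"z":0,"ax":0,"ay":0,"az":0},{"jaw":1,"x":-0.1,"y":0,"z":0,"ax":0,"ay":0,"az":0},{"jaw":1,"x":0,"y":0,"z":0,"ax":0,"ay":0,"az":0}], squeeze=80)

```text
t: 23.05
tool_pos: [0.5456, -0.1044, 0.033]
eef_rot: [0.0, 0.654, 0.757, -0.0]
wrist_force: [0.2, -1.0, -1.7]
gripper_width: 0.0168
```

Run:
```python
from h import *
o,X=st();rel(o,X,.07)
```

```text
t 23.05 p [ 0.5456 -0.1044  0.033 ] yaw 1.7167 zax [ 0.    -0.001 -1.   ] F [ 0.2 -1.  -1.7] w 0.0168 q [-0.33  0.39 -0.3   0.88 -0.    1.09]
nose out -0.0713 lat 0.0001 z 0.0027 | TCP lat 0.0001 TCPz 0.033 F axis -1.0 lat 0.1 T [ 0.02  0.07 -0.01]
```

>>> apply_moves(increments=[{"jaw":1,"x":-0.1,"y":0,"z":0,"ax":0,"ay":0,"az":0},{"jaw":1,"x":-0.1,"y":0,"z":0,"ax":0,"ay":0,"az":0},{"jaw":1,"x":-0.1,"y":0,"z":0,"ax":0,"ay":0,"az":0},{"jaw":1,"x":-0.1,"y":0,"z":0,"ax":0,"ay":0,"az":0},{"jaw":1,"x":0,"y":0,"z":0,"ax":0,"ay":0,"az":0}])

```text
t: 23.55
tool_pos: [0.5485, -0.1242, 0.033]
eef_rot: [0.0, 0.654, 0.757, -0.0]
wrist_force: [-1.1, -1.4, -1.5]
gripper_width: 0.0167
```

Run:
```python
from h import *
o,X=st();rel(o,X,.07)
```

```text
t 23.55 p [ 0.5485 -0.1242  0.033 ] yaw 1.7169 zax [ 0.    -0.001 -1.   ] F [-1.1 -1.4 -1.5] w 0.0167 q [-0.36  0.4  -0.28  0.89 -0.    1.06]
nose out -0.0914 lat 0.0002 z 0.0029 | TCP lat 0.0002 TCPz 0.033 F axis -1.2 lat -1.3 T [-0.03  0.07 -0.08]
```

>>> apply_moves(increments=[{"jaw":1,"x":-0.1,"y":0,"z":0,"ax":0,"ay":0,"az":0},{"jaw":1,"x":-0.1,"y":0,"z":0,"ax":0,"ay":0,"az":0},{"jaw":1,"x":-0.1,"y":0,"z":0,"ax":0,"ay":0,"az":0},{"jaw":1,"x":-0.1,"y":0,"z":0,"ax":0,"ay":0,"az":0},{"jaw":1,"x":0,"y":0,"z":0,"ax":0,"ay":0,"az":0}])

```text
t: 24.05
tool_pos: [0.5512, -0.1438, 0.0331]
eef_rot: [0.0, 0.654, 0.757, -0.0]
wrist_force: [-2.6, -0.1, 1.4]
gripper_width: 0.017
```

Run:
```python
from h import *
o,X=st();rel(o,X,.07)
```

```text
t 24.05 p [ 0.5512 -0.1438  0.0331] yaw 1.7172 zax [-0.    -0.001 -1.   ] F [-2.6 -0.1  1.4] w 0.017 q [-0.4   0.42 -0.26  0.9  -0.    1.03]
nose out -0.1111 lat 0.0001 z 0.0029 | TCP lat -0.0 TCPz 0.0331 F axis 0.3 lat -2.6 T [ 0.15  0.47 -0.01]
```

>>> apply_moves(increments=[{"jaw":1,"x":-0.06,"y":0,"z":0,"ax":0,"ay":0,"az":0},{"jaw":1,"x":-0.06,"y":0,"z":0,"ax":0,"ay":0,"az":0},{"jaw":1,"x":-0.05,"y":0,"z":0,"ax":0,"ay":0,"az":0},{"jaw":1,"x":-0.04,"y":0,"z":0,"ax":0,"ay":0,"az":0},{"jaw":1,"x":0,"y":0,"z":0,"ax":0,"ay":0,"az":0}])

```text
t: 24.55
tool_pos: [0.5523, -0.1524, 0.0333]
eef_rot: [-0.001, 0.653, 0.757, 0.0]
wrist_force: [-2.7, 5.1, 5.5]
gripper_width: 0.0164
```

Run:
```python
from h import *
o,X=st();rel(o,X,.07)
```

```text
t 24.55 p [ 0.5523 -0.1524  0.0333] yaw 1.7184 zax [-0.001  0.002 -1.   ] F [-2.7  5.1  5.5] w 0.0164 q [-0.41  0.42 -0.25  0.9   0.    1.01]
nose out -0.1198 lat 0.0001 z 0.0027 | TCP lat -0.0002 TCPz 0.0333 F axis 5.5 lat -1.9 T [ 1.14  0.67 -0.02]
```

>>> apply_moves(increments=[{"jaw":1,"x":-0.03,"y":0.0,"z":0,"ax":0,"ay":0,"az":0},{"jaw":1,"x":-0.03,"y":0,"z":0,"ax":0,"ay":0,"az":0},{"jaw":1,"x":0,"y":0,"z":0,"ax":0,"ay":0,"az":0}])

```text
t: 24.85
tool_pos: [0.5524, -0.1531, 0.0332]
eef_rot: [-0.002, 0.653, 0.758, 0.002]
wrist_force: [-3.7, 10.3, 7.2]
gripper_width: 0.0166
```

Run:
```python
from h import *
o,X=st();rel(o,X,.07)
```

```text
t 24.85 p [ 0.5524 -0.1531  0.0332] yaw 1.7196 zax [-0.001  0.006 -1.   ] F [-3.7 10.3  7.2] w 0.0166 q [-0.41  0.42 -0.25  0.9   0.    1.01]
nose out -0.1206 lat 0.0003 z 0.002 | TCP lat -0.0002 TCPz 0.0332 F axis 10.8 lat -2.2 T [ 2.49  0.78 -0.06]
```

>>> apply_moves(increments=[{"jaw":1,"x":-0.04,"y":0.0,"z":-0.01,"ax":0,"ay":0,"az":0},{"jaw":1,"x":-0.04,"y":0,"z":0,"ax":0,"ay":0,"az":0},{"jaw":1,"x":0,"y":0,"z":0,"ax":0,"ay":0,"az":0}])

```text
t: 25.15
tool_pos: [0.5522, -0.1532, 0.0332]
eef_rot: [-0.005, 0.652, 0.758, 0.004]
wrist_force: [-2.2, 21.1, 9.1]
gripper_width: 0.0164
```

Run:
```python
from h import *
o,X=st();rel(o,X,.07)
```

```text
t 25.15 p [ 0.5522 -0.1532  0.0332] yaw 1.7218 zax [-0.002  0.013 -1.   ] F [-2.2 21.1  9.1] w 0.0164 q [-0.42  0.43 -0.24  0.91  0.01  1.  ]
nose out -0.1208 lat 0.0005 z 0.0009 | TCP lat -0.0004 TCPz 0.0332 F axis 21.2 lat 0.8 T [ 4.58  0.57 -0.06]
```

The pin stands on the bottom: depth 120.8 mm with a hard stop at 21 N. I'll ease off, release and lift.

>>> apply_moves(increments=[{"jaw":1,"x":0.06,"y":0.0,"z":0,"ax":0,"ay":0,"az":0},{"jaw":1,"x":0.06,"y":0,"z":0,"ax":0,"ay":0,"az":0},{"jaw":0.1,"x":0,"y":0,"z":0,"ax":0,"ay":0,"az":0},{"jaw":0.1,"x":0,"y":0,"z":0,"ax":0,"ay":0,"az":0},{"jaw":0.1,"x":0,"y":0,"z":0,"ax":0,"ay":0,"az":0},{"jaw":0.1,"x":0,"y":0,"z":-0.3,"ax":0,"ay":0,"az":0},{"jaw":0.1,"x":0,"y":0,"z":-0.8,"ax":0,"ay":0,"az":0},{"jaw":0.1,"x":0,"y":0,"z":-0.8,"ax":0,"ay":0,"az":0},{"jaw":0.1,"x":0,"y":0,"z":-0.3,"ax":0,"ay":0,"az":0},{"jaw":1,"x":0,"y":0,"z":0,"ax":0,"ay":0,"az":0}])

```text
t: 26.15
tool_pos: [0.5553, -0.1559, 0.1468]
eef_rot: [0.003, 0.654, 0.757, 0.001]
wrist_force: [0.1, 0.0, 0.6]
gripper_width: 0.0253
```

```bash
cat >> h.py <<'E'
B0=np.array([.5672,-.2535,0]);BR=R.from_euler('z',.1455).as_matrix()
def bk(p): return BR.T@(np.array(p)-B0)*1000
def wb(b): return B0+BR@(np.array(b,float)/1000)
def tob(X,p,b): print('bk target',b,'shift/50mm:',np.round(X.T@(wb(b)-p)/.05,3))
E
python3 - <<'E'
from h import *
o,X=st();p=o['tool_pos'];print(bk(p));cal=env.get_calibration('wrist');pic('wrist','w11')
for n in ['pin_head','keeper_tab']: print(n,env.spot_point('wrist',n)[:2])
for n,b in [('head mid',(0,67+29,50)),('tab',(50,85,88)),('tail',(0,114,50))]: print(n,proj('wrist',wb(b),cal))
tob(X,p,(85,91,130))
u=[proj('wrist',wb((0,y,63 if y>77 else 58)),cal) for y in (67,68,78,114)];print(u)
g=cv2.cvtColor(cv2.imread('pics/w11.png'),cv2.COLOR_BGR2GRAY)
c=int(u[0][0]);print(c,list(enumerate(g[180:330:2,c-1:c+2].mean(1).astype(int)*1)))
E
```

```text
t 26.15 p [ 0.5553 -0.1559  0.1468] yaw 1.7171 zax [ 0.006 -0.003 -1.   ] F [0.1 0.  0.6] w 0.0253 q [-0.41  0.34 -0.08  1.15 -0.    1.01]
[  2.38297779  98.29519032 146.75753256]
pin_head [{'pixel': [322.4, 234.0], 'conf': 0.9}]
keeper_tab [{'pixel': [393.5, 269.6], 'conf': 0.81}]
head mid [318.72939677 234.82315149]
tab [394.08293079 268.5066993 ]
tail [318.63662869 211.25886556]
bk target (85, 91, 130) shift/50mm: [-0.146  1.65   0.345]
[array([318.85751256, 275.07505249]), array([318.85134511, 273.85674613]), array([318.76529582, 264.11219311]), array([318.55470287, 216.02242892])]
318 [(0, np.int64(91)), (1, np.int64(82)), (2, np.int64(81)), (3, np.int64(80)), (4, np.int64(81)), (5, np.int64(84)), (6, np.int64(83)), (7, np.int64(79)), (8, np.int64(85)), (9, np.int64(88)), (10, np.int64(89)), (11, np.int64(88)), (12, np.int64(85)), (13, np.int64(80)), (14, np.int64(66)), (15, np.int64(63)), (16, np.int64(64)), (17, np.int64(69)), (18, np.int64(88)), (19, np.int64(93)), (20, np.int64(97)), (21, np.int64(129)), (22, np.int64(120)), (23, np.int64(94)), (24, np.int64(93)), (25, np.in
[... 323 characters left out ...]
nt64(187)), (42, np.int64(233)), (43, np.int64(236)), (44, np.int64(236)), (45, np.int64(229)), (46, np.int64(178)), (47, np.int64(181)), (48, np.int64(156)), (49, np.int64(96)), (50, np.int64(87)), (51, np.int64(88)), (52, np.int64(91)), (53, np.int64(134)), (54, np.int64(199)), (55, np.int64(209)), (56, np.int64(209)), (57, np.int64(209)), (58, np.int64(209)), (59, np.int64(209)), (60, np.int64(209)), (61, np.int64(209)), (62, np.int64(209)), (63, np.int64(210)), (64, np.int64(210)), (65, np.int64(210)), (66, np.int64(211)), (67, np.int64(210)), (68, np.int64(211)), (69, np.int64(211)), (70, np.int64(211)), (71, np.int64(211)), (72, np.int64(211)), (73, np.int64(210)), (74, np.int64(211))]
```

Head mid is at (322,234), predicted (319,235), so the pin is home. The keeper tab is at (393.5,270), as predicted for q≈1.87. Next, shut fingers go to the +x side of the tab.

>>> apply_moves(increments=[{"jaw":1,"x":-0.05,"y":0.55,"z":0,"ax":0,"ay":0,"az":0},{"jaw":1,"x":-0.05,"y":0.55,"z":0,"ax":0,"ay":0,"az":0},{"jaw":1,"x":-0.05,"y":0.55,"z":0.2,"ax":0,"ay":0,"az":0},{"jaw":1,"x":0,"y":0,"z":0.14,"ax":0,"ay":0,"az":0},{"jaw":1,"x":0,"y":0,"z":0,"ax":0,"ay":0,"az":0},{"jaw":1,"x":0,"y":0,"z":0,"ax":0,"ay":0,"az":0},{"jaw":1,"x":0,"y":0,"z":0.5,"ax":0,"ay":0,"az":0},{"jaw":1,"x":0,"y":0,"z":0.5,"ax":0,"ay":0,"az":0},{"jaw":1,"x":0,"y":0,"z":0,"ax":0,"ay":0,"az":0},{"jaw":1,"x":0,"y":0,"z":0,"ax":0,"ay":0,"az":0}])

```text
t: 27.3
tool_pos: [0.6347, -0.1497, 0.077]
eef_rot: [-0.0, 0.653, 0.757, -0.0]
wrist_force: [-0.3, -1.2, 0.5]
gripper_width: -0.0002
```

Run:
```python
from h import *
o,X=st();p=o['tool_pos'];print(bk(p));tob(X,p,(24,91,78))
```

```text
t 27.3 p [ 0.6347 -0.1497  0.077 ] yaw 1.7174 zax [-0.001  0.    -1.   ] F [-0.3 -1.2  0.5] w -0.0002 q [-0.35  0.52  0.04  1.08 -0.    1.07]
[81.86837217 92.92137728 76.95102033]
bk target (24, 91, 78) shift/50mm: [-0.037 -1.157 -0.02 ]
```

>>> apply_moves(increments=[{"jaw":1,"x":-0.02,"y":-0.16,"z":0,"ax":0,"ay":0,"az":0},{"jaw":1,"x":-0.01,"y":-0.16,"z":0,"ax":0,"ay":0,"az":0},{"jaw":1,"x":0,"y":-0.16,"z":0,"ax":0,"ay":0,"az":0},{"jaw":1,"x":0,"y":-0.16,"z":0,"ax":0,"ay":0,"az":0},{"jaw":1,"x":0,"y":-0.16,"z":0,"ax":0,"ay":0,"az":0},{"jaw":1,"x":0,"y":-0.16,"z":0,"ax":0,"ay":0,"az":0},{"jaw":1,"x":0,"y":-0.16,"z":0,"ax":0,"ay":0,"az":0},{"jaw":1,"x":0,"y":-0.08,"z":0,"ax":0,"ay":0,"az":0},{"jaw":1,"x":0,"y":0,"z":0,"ax":0,"ay":0,"az":0}])

```text
t: 28.2
tool_pos: [0.5759, -0.16, 0.0766]
eef_rot: [-0.0, 0.653, 0.757, -0.0]
wrist_force: [-0.1, -0.7, 0.2]
gripper_width: 0.0001
```

```bash
cat > kq.py <<'E'
from h import *
o,X=st();p=o['tool_pos'];print('TCP bk',bk(p))
for c in ('wrist','top','scene'):
    cal=env.get_calibration(c);pic(c,'k_%s_%d'%(c,o['t']*100))
    for r in env.spot_point(c,'keeper_tab')[:2]:
        e=[(np.linalg.norm(proj(c,wb((26-45.4*np.cos(q+.245),85,50+45.4*np.sin(q+.245))),cal)-r['pixel']),q) for q in np.arange(-.1,2.2,.02)]
        print(c,r['pixel'],round(r['conf'],2),'q,err px',round(min(e)[1],2),round(min(e)[0],1))
E
python3 kq.py
```

```text
t 28.2 p [ 0.5759 -0.16    0.0766] yaw 1.7174 zax [-0.  0. -1.] F [-0.1 -0.7  0.2] w 0.0001 q [-0.41  0.43 -0.12  1.02 -0.    1.02]
TCP bk [22.12781323 91.25623047 76.55137298]
wrist [383.1, 314.4] 0.81 q,err px 1.9 0.8
top [321.8, 159.3] 0.71 q,err px 2.2 60.5
scene [318.8, 209.1] 0.51 q,err px 1.66 3.4
```

```bash
ls pics | grep k_
python3 - <<'E'
import cv2,glob,numpy as np
f=sorted(glob.glob('pics/k_wrist_*'))[-1];t=sorted(glob.glob('pics/k_scene_*'))[-1]
a=cv2.resize(cv2.imread(f)[150:430,180:470],(0,0),fx=1.6,fy=1.6);b=cv2.resize(cv2.imread(t)[190:250,290:360],None,fx=4.5,fy=4.5,interpolation=cv2.INTER_CUBIC)
c=np.zeros((600,800,3),np.uint8);c[:a.shape[0],:a.shape[1]]=a;c[:b.shape[0],a.shape[1]:a.shape[1]+b.shape[1]]=b
cv2.imwrite('pics/kk.png',c);print(a.shape,b.shape)
E
```

```text
k_scene_2820.png
k_top_2820.png
k_wrist_2820.png
(448, 464, 3) (270, 315, 3)
```

View pics/kk.png

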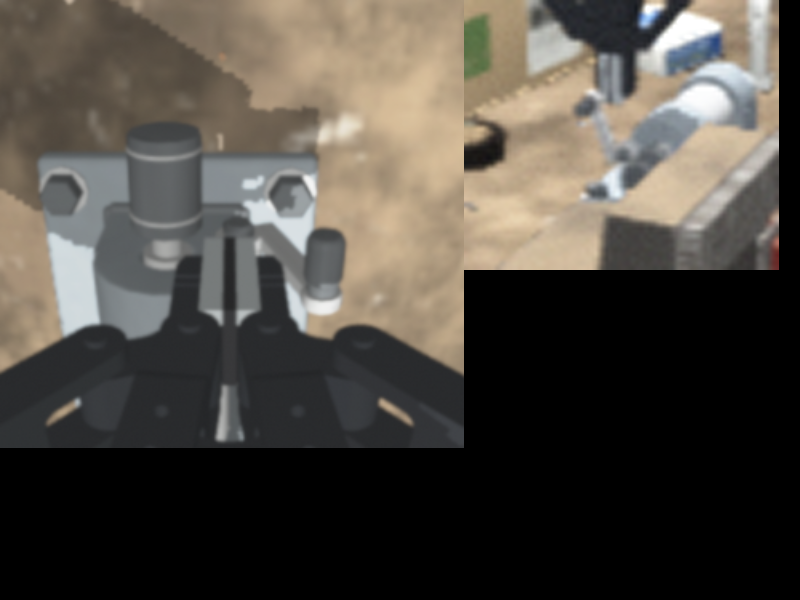

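The last picture shows the pin home, the tab untouched at crop (325,270), and the shut fingers above the hinge. They passed over the tab, so the real fingertips are higher than the reported TCP. I'll work out by how much from the scene pixel (324,212).

Run:
```python
from h import *
o,X=st();b=bk(o['tool_pos'])
for z in (75,85,90,95,100,105,110): print(z,proj('scene',wb((b[0],b[1],z))),proj('wrist',wb((b[0],b[1],z))))
for q in (1.8,1.9,2.0): print(q,proj('scene',wb((26-45.4*np.cos(q+.245),95,50+45.4*np.sin(q+.245)))))
g=cv2.cvtColor(cv2.imread('pics/k_scene_2820.png'),cv2.COLOR_BGR2GRAY);print(g[195:222,319:331])
```

```text
t 28.5 p [ 0.5768 -0.1599  0.0764] yaw 1.718 zax [ 0. -0. -1.] F [-0.5 -0.5 -0.1] w -0.0001 q [-0.4   0.43 -0.12  1.02 -0.    1.02]
75 [323.78353777 219.00185733] [322.70769972 290.62128358]
85 [323.71101808 216.12002169] [322.72044791 300.06761368]
90 [323.67458893 214.67237597] [322.72738073 305.15390225]
95 [323.6380462  213.22021703] [322.73472658 310.50506005]
100 [323.60138938 211.76352371] [322.74251965 316.13992784]
105 [323.56461791 210.30227476] [322.75079757 322.07887415]
110 [323.52773127 208.83644876] [322.75960169 328.34390231]
1.8 [316.45062247 213.9922074 ]
1.9 [315.36217031 214.48426495]
2.0 [314.35073385 215.09446924]
[[ 39  41  43  38  38  32  36  31  41  67 156 175]
 [ 43  39  39  42  41  41  41  42  36  40  76  80]
 [ 36  41  45  43  45  40  41  42  38  41  45  41]
 [ 41  45  40  41  41  43  39  35  44  40  40  39]
 [ 44  39  38  40  39  40  42  40  37  42  44  42]
 [ 49  39  37  38  41  43  41  41  44  48  56  65]
 [ 68  65  59  52  54  45  43  39  45  95 131 141]
 [ 93 140 143 105 121  92  54  40  49 128 190 207]
 [124 145 137 115 150 120  69  42  51 136 193 20
[... 221 characters left out ...]
125 152 127  69  44  54 121 162 170]
 [132 125 139 126 149 125  67  43  58 122 162 170]
 [192 152 141 115 147 130  73  53  89 148 169 170]
 [200 190 152 108 150 147 109 103 150 165 169 169]
 [144 161 145 111 147 158 159 169 176 173 168 166]
 [128 166 174 150 159 160 170 182 185 182 176 170]
 [143 171 180 175 176 175 178 182 184 183 182 177]
 [164 190 187 178 179 174 177 174 179 181 181 173]
 [171 183 185 179 172 172 173 172 174 176 170 153]
 [164 165 175 174 168 169 167 164 164 147 144 135]
 [165 163 178 162 160 170 171 167 152 139 132 132]
 [173 167 174 179 176 176 175 173 153 136 128 129]
 [170 164 163 188 185 185 185 171 148 128 129 127]
 [168 165 164 175 166 175 175 168 156 138 126 124]]
```

Tips are at about z = 98 mm while the TCP reads 76.5 mm, so they sit roughly 20 mm above it. That also explains the narrow grip readings. I'll go back and push 20 mm lower.

>>> apply_moves(increments=[{"jaw":1,"x":0,"y":0.4,"z":-0.1,"ax":0,"ay":0,"az":0},{"jaw":1,"x":0,"y":0.4,"z":-0.1,"ax":0,"ay":0,"az":0},{"jaw":1,"x":0,"y":0.4,"z":0,"ax":0,"ay":0,"az":0},{"jaw":1,"x":0,"y":0,"z":0.2,"ax":0,"ay":0,"az":0},{"jaw":1,"x":0,"y":0,"z":0.2,"ax":0,"ay":0,"az":0},{"jaw":1,"x":0,"y":0,"z":0.2,"ax":0,"ay":0,"az":0},{"jaw":1,"x":0,"y":0,"z":0,"ax":0,"ay":0,"az":0},{"jaw":1,"x":0,"y":0,"z":0,"ax":0,"ay":0,"az":0}])

```text
t: 29.3
tool_pos: [0.6347, -0.1511, 0.0558]
eef_rot: [-0.001, 0.653, 0.757, -0.0]
wrist_force: [0.0, -0.7, 0.7]
gripper_width: 0.0
```

>>> apply_moves(increments=[{"jaw":1,"x":0,"y":-0.16,"z":0,"ax":0,"ay":0,"az":0},{"jaw":1,"x":0,"y":-0.16,"z":0,"ax":0,"ay":0,"az":0},{"jaw":1,"x":0,"y":-0.16,"z":0,"ax":0,"ay":0,"az":0},{"jaw":1,"x":0,"y":-0.16,"z":0,"ax":0,"ay":0,"az":0},{"jaw":1,"x":0,"y":-0.16,"z":0,"ax":0,"ay":0,"az":0},{"jaw":1,"x":0,"y":0,"z":0,"ax":0,"ay":0,"az":0}])

```text
t: 29.9
tool_pos: [0.5947, -0.1572, 0.0569]
eef_rot: [-0.0, 0.654, 0.757, -0.0]
wrist_force: [-0.0, -0.1, -0.0]
gripper_width: 0.0002
```

```bash
python3 kq.py
```

```text
t 29.9 p [ 0.5947 -0.1572  0.0569] yaw 1.7171 zax [-0.001 -0.    -1.   ] F [-0.  -0.1 -0. ] w 0.0002 q [-0.39  0.47 -0.1   1.   -0.    1.04]
TCP bk [41.20263055 91.32675663 56.922319  ]
wrist [273.5, 347.3] 0.89 q,err px 1.22 1.1
scene [327.3, 209.8] 0.61 q,err px 1.12 3.3
scene [327.6, 228.1] 0.37 q,err px -0.1 9.5
```

The keeper moves (q≈1.2). I'll push on 21 mm.

>>> apply_moves(increments=[{"jaw":1,"x":0,"y":-0.14,"z":0,"ax":0,"ay":0,"az":0},{"jaw":1,"x":0,"y":-0.14,"z":0,"ax":0,"ay":0,"az":0},{"jaw":1,"x":0,"y":-0.14,"z":0,"ax":0,"ay":0,"az":0},{"jaw":1,"x":0,"y":0,"z":0,"ax":0,"ay":0,"az":0},{"jaw":1,"x":0,"y":0,"z":0,"ax":0,"ay":0,"az":0}])

```text
t: 30.7
tool_pos: [0.5751, -0.1602, 0.0566]
eef_rot: [-0.0, 0.653, 0.757, -0.0]
wrist_force: [0.3, 0.9, -0.3]
gripper_width: 0.0003
```

```bash
python3 kq.py
```

```text
t 30.7 p [ 0.5751 -0.1602  0.0566] yaw 1.7174 zax [-0. -0. -1.] F [ 0.3  0.9 -0.3] w 0.0003 q [-0.41  0.44 -0.15  0.98 -0.    1.02]
TCP bk [21.31651448 91.17716359 56.63679793]
wrist [276.5, 338.6] 0.98 q,err px 0.76 1.1
top [256.9, 167.4] 0.31 q,err px 2.2 116.7
top [199.8, 225.7] 0.25 q,err px 2.2 172.9
scene [332.5, 216.5] 0.58 q,err px 0.6 0.4
```

>>> apply_moves(increments=[{"jaw":1,"x":0,"y":0.1,"z":0,"ax":0,"ay":0,"az":0},{"jaw":1,"x":0,"y":0,"z":-0.4,"ax":0,"ay":0,"az":0},{"jaw":1,"x":0,"y":0,"z":-0.4,"ax":0,"ay":0,"az":0},{"jaw":1,"x":0,"y":0,"z":0,"ax":0,"ay":0,"az":0},{"jaw":1,"x":0,"y":-0.37,"z":0,"ax":0,"ay":0,"az":0},{"jaw":1,"x":0,"y":-0.37,"z":0,"ax":0,"ay":0,"az":0},{"jaw":1,"x":0,"y":0,"z":0,"ax":0,"ay":0,"az":0},{"jaw":1,"x":0,"y":0,"z":0,"ax":0,"ay":0,"az":0}])

```text
t: 31.8
tool_pos: [0.544, -0.1647, 0.0961]
eef_rot: [0.0, 0.653, 0.757, 0.0]
wrist_force: [0.5, -0.4, 0.6]
gripper_width: -0.0002
```

```bash
python3 kq.py; python3 -c "
from h import *
o,X=st()
tob(X,o['tool_pos'],(-10,91,72));tob(X,o['tool_pos'],(-19,91,47))"
```

```text
t 31.8 p [ 0.544  -0.1647  0.0961] yaw 1.7175 zax [ 0.  0. -1.] F [ 0.5 -0.4  0.6] w -0.0002 q [-0.44  0.36 -0.18  1.04  0.    0.99]
TCP bk [-10.04630925  91.17609576  96.09548857]
wrist [340.5, 296.5] 0.95 q,err px 0.7 2.3
scene [331.1, 217.1] 0.45 q,err px 0.66 1.0
t 32.1 p [ 0.5444 -0.1647  0.0963] yaw 1.7181 zax [ 0. -0. -1.] F [ 0.5 -0.2  0.6] w 0.0002 q [-0.43  0.36 -0.17  1.04 -0.    0.99]
bk target (-10, 91, 72) shift/50mm: [-0.003 -0.006  0.486]
bk target (-19, 91, 47) shift/50mm: [-0.002 -0.186  0.986]
```

>>> apply_moves(increments=[{"jaw":1,"x":0,"y":0,"z":0.2,"ax":0,"ay":0,"az":0},{"jaw":1,"x":0,"y":0,"z":0.2,"ax":0,"ay":0,"az":0},{"jaw":1,"x":0,"y":-0.02,"z":0.1,"ax":0,"ay":0,"az":0},{"jaw":1,"x":0,"y":-0.04,"z":0.1,"ax":0,"ay":0,"az":0},{"jaw":1,"x":0,"y":-0.04,"z":0.1,"ax":0,"ay":0,"az":0},{"jaw":1,"x":0,"y":-0.04,"z":0.1,"ax":0,"ay":0,"az":0},{"jaw":1,"x":0,"y":-0.03,"z":0.06,"ax":0,"ay":0,"az":0},{"jaw":1,"x":0,"y":0,"z":0,"ax":0,"ay":0,"az":0}])

```text
t: 32.9
tool_pos: [0.5284, -0.1665, 0.0532]
eef_rot: [-0.004, 0.654, 0.756, -0.005]
wrist_force: [-18.8, -2.8, 13.9]
gripper_width: -0.0002
```

```bash
python3 kq.py
```

```text
t 32.9 p [ 0.5284 -0.1665  0.0532] yaw 1.7157 zax [-0.012 -0.002 -1.   ] F [-18.8  -2.8  13.9] w -0.0002 q [-0.45  0.38 -0.26  0.94 -0.01  0.98]
TCP bk [-25.7389549   91.71511129  53.22216867]
wrist [355.9, 333.9] 0.57 q,err px 0.42 4.2
scene [333.2, 219.9] 0.46 q,err px 0.38 1.2
scene [242.2, 266.7] 0.38 q,err px 2.2 88.1
```

The finger slid off onto the −x side of the tab, because I came down about 9 mm off its crown. I'll raise, move over the tab and press again.

>>> apply_moves(increments=[{"jaw":1,"x":0,"y":-0.12,"z":-0.1,"ax":0,"ay":0,"az":0},{"jaw":1,"x":0,"y":-0.1,"z":-0.3,"ax":0,"ay":0,"az":0},{"jaw":1,"x":0,"y":0,"z":-0.5,"ax":0,"ay":0,"az":0},{"jaw":1,"x":0,"y":0,"z":0,"ax":0,"ay":0,"az":0},{"jaw":1,"x":0,"y":0,"z":0,"ax":0,"ay":0,"az":0}])

```text
t: 33.7
tool_pos: [0.5252, -0.1679, 0.099]
eef_rot: [0.001, 0.653, 0.757, 0.0]
wrist_force: [0.1, 0.5, 0.6]
gripper_width: -0.0002
```

```bash
python3 kq.py; python3 -c "
from h import *
o,X=st()
tob(X,o['tool_pos'],(0,91,96))"
```

```text
t 33.7 p [ 0.5252 -0.1679  0.099 ] yaw 1.7178 zax [ 0.002 -0.001 -1.   ] F [0.1 0.5 0.6] w -0.0002 q [-0.46  0.32 -0.22  1.03  0.    0.97]
TCP bk [-29.14731431  90.74053848  99.00198042]
wrist [355.6, 287.2] 0.64 q,err px 0.42 4.0
scene [333.8, 220.2] 0.63 q,err px 0.34 0.9
t 34.0 p [ 0.5241 -0.1674  0.0976] yaw 1.7178 zax [-0.001  0.001 -1.   ] F [1.  0.3 0. ] w 0.0001 q [-0.45  0.33 -0.22  1.03 -0.    0.97]
bk target (0, 91, 96) shift/50mm: [-0.011  0.604  0.032]
```

>>> apply_moves(increments=[{"jaw":1,"x":0,"y":0.22,"z":0,"ax":0,"ay":0,"az":0},{"jaw":1,"x":0,"y":0.22,"z":0,"ax":0,"ay":0,"az":0},{"jaw":1,"x":0,"y":0,"z":0.3,"ax":0,"ay":0,"az":0},{"jaw":1,"x":0,"y":0,"z":0.3,"ax":0,"ay":0,"az":0},{"jaw":1,"x":0,"y":0,"z":0.1,"ax":0,"ay":0,"az":0},{"jaw":1,"x":0,"y":-0.04,"z":0.1,"ax":0,"ay":0,"az":0},{"jaw":1,"x":0,"y":-0.03,"z":0.08,"ax":0,"ay":0,"az":0},{"jaw":1,"x":0,"y":0,"z":0,"ax":0,"ay":0,"az":0}])

```text
t: 34.8
tool_pos: [0.5428, -0.1649, 0.0543]
eef_rot: [-0.0, 0.653, 0.757, -0.0]
wrist_force: [-0.4, -0.5, 0.5]
gripper_width: -0.0004
```

```bash
python3 kq.py
```

```text
t 34.8 p [ 0.5428 -0.1649  0.0543] yaw 1.7177 zax [-0.  0. -1.] F [-0.4 -0.5  0.5] w -0.0004 q [-0.44  0.39 -0.24  0.94  0.    0.99]
TCP bk [-11.30204532  91.20431716  54.32699   ]
wrist [310.7, 322.7] 0.56 q,err px 0.2 6.0
scene [337.9, 223.8] 0.5 q,err px 0.0 1.5
```

>>> apply_moves(increments=[{"jaw":1,"x":0,"y":-0.03,"z":0.07,"ax":0,"ay":0,"az":0},{"jaw":1,"x":0,"y":-0.03,"z":0.06,"ax":0,"ay":0,"az":0},{"jaw":1,"x":0,"y":0,"z":0.04,"ax":0,"ay":0,"az":0},{"jaw":1,"x":0,"y":0,"z":0,"ax":0,"ay":0,"az":0},{"jaw":1,"x":0,"y":0,"z":0,"ax":0,"ay":0,"az":0}])

```text
t: 35.6
tool_pos: [0.5398, -0.1653, 0.0458]
eef_rot: [-0.0, 0.653, 0.757, -0.0]
wrist_force: [0.4, -0.1, -0.5]
gripper_width: -0.0002
```

```bash
python3 kq.py
```

```text
t 35.6 p [ 0.5398 -0.1653  0.0458] yaw 1.7178 zax [-0.  0. -1.] F [ 0.4 -0.1 -0.5] w -0.0002 q [-0.44  0.39 -0.26  0.92  0.    0.98]
TCP bk [-14.32598755  91.26579134  45.80243016]
wrist [311.6, 318.1] 0.71 q,err px -0.02 2.8
top [419.2, 294.1] 0.69 q,err px -0.1 78.7
top [404.1, 221.5] 0.45 q,err px 0.6 30.2
scene [336.7, 223.1] 0.48 q,err px 0.06 0.6
```

>>> apply_moves(increments=[{"jaw":1,"x":0,"y":-0.09,"z":0,"ax":0,"ay":0,"az":0},{"jaw":1,"x":0,"y":0,"z":0.02,"ax":0,"ay":0,"az":0},{"jaw":1,"x":0,"y":0,"z":0.02,"ax":0,"ay":0,"az":0},{"jaw":1,"x":0,"y":0,"z":0.02,"ax":0,"ay":0,"az":0},{"jaw":1,"x":0,"y":0,"z":0,"ax":0,"ay":0,"az":0}])

```text
t: 36.4
tool_pos: [0.5349, -0.1661, 0.0449]
eef_rot: [0.0, 0.653, 0.757, -0.0]
wrist_force: [-6.1, 2.3, 14.8]
gripper_width: -0.0
```

```bash
python3 kq.py
```

```text
t 36.4 p [ 0.5349 -0.1661  0.0449] yaw 1.7176 zax [-0.    -0.001 -1.   ] F [-6.1  2.3 14.8] w -0.0 q [-0.44  0.39 -0.27  0.91 -0.    0.98]
TCP bk [-19.29684882  91.20124452  44.88477773]
scene [338.1, 225.5] 0.36 q,err px -0.1 1.4
```

A firm stop at 15 N, at the level height. I'll back off straight up and verify.

>>> apply_moves(increments=[{"jaw":1,"x":0,"y":0,"z":-0.2,"ax":0,"ay":0,"az":0},{"jaw":1,"x":0,"y":0,"z":-0.7,"ax":0,"ay":0,"az":0},{"jaw":1,"x":0,"y":0,"z":-0.8,"ax":0,"ay":0,"az":0},{"jaw":1,"x":0,"y":0,"z":-0.8,"ax":0,"ay":0,"az":0},{"jaw":1,"x":0,"y":0,"z":-0.8,"ax":0,"ay":0,"az":0},{"jaw":1,"x":0,"y":0,"z":0,"ax":0,"ay":0,"az":0},{"jaw":1,"x":0,"y":0,"z":0,"ax":0,"ay":0,"az":0},{"jaw":1,"x":0,"y":0,"z":0,"ax":0,"ay":0,"az":0}])

```text
t: 37.5
tool_pos: [0.5348, -0.1657, 0.2069]
eef_rot: [-0.001, 0.653, 0.757, -0.0]
wrist_force: [-0.4, -0.5, 0.3]
gripper_width: -0.0002
```

```bash
python3 kq.py
python3 - <<'E'
from h import *
for c in ('wrist','top'):
    pic(c,'fin_'+c);cal=env.get_calibration(c)
    for n,b in [('pin_head',(0,96,50)),('bracket',(0,0,0)),('knuckle',(0,0,12)),('keeper_tab',(-18,85,61))]: print(c,n,[(r['pixel'],round(r['conf'],2)) for r in env.spot_point(c,n)[:2]],proj(c,wb(b),cal))
g=cv2.cvtColor(cv2.imread('pics/fin_wrist.png'),cv2.COLOR_BGR2GRAY);cal=env.get_calibration('wrist')
def prof(pts): print([int(g[int(round(v)),int(round(u))]) for u,v in pts])
# tab crossing profile along bracket x at y=88,z=66 ; groove/bar profile along y at x=0
P=[proj('wrist',wb((x,90,66)),cal) for x in range(-34,20,2)];print('x -34..18',P[0],P[-1]);prof(P)
for q in (0,.1,.2,.3): print(q,proj('wrist',wb((26-45.4*np.cos(q+.245),95,50+45.4*np.sin(q+.245))),cal))
E
```

```text
t 37.5 p [ 0.5348 -0.1657  0.2069] yaw 1.7178 zax [-0.002  0.001 -1.   ] F [-0.4 -0.5  0.3] w -0.0002 q [-0.44  0.29  0.    1.29 -0.    0.98]
TCP bk [-19.31282269  91.54352865 206.88228708]
wrist [324.4, 225.6] 0.61 q,err px 0.1 2.3
top [481.4, 203.5] 0.47 q,err px 1.06 108.6
scene [337.6, 224.9] 0.56 q,err px -0.08 1.0
scene [342.1, 224.8] 0.25 q,err px -0.1 5.5
wrist pin_head [([346.0, 209.6], 0.77)] [344.1797508 206.8552543]
wrist bracket [([340.4, 281.1], 0.71)] [340.0657365  280.91135074]
wrist knuckle [([123.6, 158.7], 0.97), ([342.9, 283.8], 0.77)] [340.53667815 285.64766727]
wrist keeper_tab [([324.0, 222.5], 0.94), ([346.0, 210.1], 0.32)] [324.00020849 222.0951899 ]
top pin_head [] [367.59198806 223.18741724]
top bracket [] [403.55435167 221.55116822]
top knuckle [([270.6, 221.4], 0.66), ([420.1, 292.4], 0.19)] [404.32821511 220.86746331]
top keeper_tab [] [373.56750234 229.42501267]
x -34..18 [304.7625913  217.51787772] [365.37985651 217.59829921]
[144, 166, 203, 172, 130, 114, 83, 90, 94, 91, 83, 72, 84, 86, 90, 91, 90, 91, 91, 90, 87, 82, 89, 104, 130, 130, 130]
0 [323.40185754 210.39226752]
0.1 [324.96068498 211.65154925]
0.2 [327.0659829  212.89892814]
0.3 [329.71379397 214.1195129 ]
```

```bash
python3 -c "
from cell import env
print(env.close_job())"
```

```text
the job is handed in; nothing more can be done
None
```

The pivot joint is together and the job is handed in after about 38 s of robot time. `close_job` gives no verdict, so what follows rests on my own measurements.

- **Block:** the steel knuckle block stands between the lugs. In the wrist picture its edges lay within about 1 mm of where a centred block should be, and the pin later went through its bore.
- **Pin:** I inserted it 56 mm by the shank and released it, then took it by the head and pushed it home. It hit a hard stop at 120.8 mm of the 120 mm bore, with 21 N on it.
- **Keeper:** I swung it down until it stopped firmly at about 15 N. With the arm clear, the tab showed at (324.0, 222.5), against (324.0, 222.1) predicted for fully shut.

**Misses and disagreements**
- **Real fingertips:** they sit about 20 mm behind the reported TCP, so my first push passed over the tab without touching it. The grip readings were also narrower than the parts; I put that down to the same offset.
- **Keeper press:** the first press slid off the tab with about 19 N of side force. I repositioned and pressed again.
- **Keeper angle:** the other reads of it ranged from −0.08 to 0.1 rad. The top-camera network did not find the bracket, pin head or keeper in the last look.
- **Pin head:** its last detection was 2–3 px off the prediction, roughly 2 mm.
- **Bystanders:** I felt no contact with any of them, but I did not re-measure where they stand.

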